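# Catch the printed knobs from the feeder chute and complete the order

### The arm

A 7-joint arm with a two-finger parallel gripper is mounted at the origin on the work surface. World frame = base frame: x ahead of the robot, y to its left, z up, the work surface at z = 0. Lengths are in m, angles in rad, forces in N, time in s.
With the tool pointing down it reaches from about 0.4 to 0.75 m from the base axis. Payload 19.5 kg.
Tool frame: the origin (TCP) lies midway between the tips of the shut fingers; the grasp point (between the pads) lies r.hold_point_z behind it (r.hold_point_z is the distance from the TCP to the grasp point, in m); x points along the fingers, z is the direction in which the jaws open and shut, and the axes are right-handed (so a half turn about x gives the same grasp; the last joint's range is limited). The gripper opens to 85 mm and grips with 20 to 120 N. Pads are 22 mm wide; open, the fingers measure 114 mm over their backs; the gripper's body (76 mm by 85 mm) begins 54 mm behind the grasp point. The pads swing forward as they close: fully open they stand 13 mm farther back than shut.
Start: joints at [1.237, 0.707, -0.028, 1.485, 0.022, 0.951, -0.075], TCP at [0.165, -0.551, 0.231] pointing down, gripper open.
Joint ranges: [-2.71, 2.71], [-0.32, 2.16], [-1.57, 1.52], [0, 2.45], [-1.46, 4.6], [0, 2.02], [-2.83, 2.83]. Speed limits (rad/s): [1.89, 1.89, 2.57, 2.57, 3.01, 3.01, 3.01].

### API

Orientations are given as [roll, pitch, yaw] about the fixed x, y, z axes, in that order (R = Rz(yaw) Ry(pitch) Rx(roll)).
In Python, from plant import r gives the robot as it stands.
- The arm moves only by the shell command python3 -m inch 'ROWS' [OPENING]. ROWS is JSON, one flat list of numbers, 4 for each row, row after row: the shift along the tool's x, y, z in cm, then the turn about the tool's x in degrees. In form: [tx, ty, tz, roll, tx, ty, tz, roll, ...]. A call has 1 to 8 rows; each row shifts and turns the commanded pose from where the row before left it, along the tool's axes as they then stand; what a row does not reach is not made up. A row lasts 1/10 s, in which the tool goes at most 50 mm and 8.59 degrees, less where a joint would pass 70% of its speed; a pose out of reach is approached as far as the arm can. A call with a gripper value outside its range is refused whole. OPENING is the closure in counts, from 0 (fully open) to 255 (shut), set as the call begins (- or left out, the last holds). The fingers move at their own pace and stop on an object; the grip force is fixed at half the most. Time passes only in rows, so rows that do not move let the fingers close. It gives the time, the measured TCP pose, the force and the opening at its end, in the units of the state.
- r.state(): the state, without advancing time (a new reading comes with each control period).
- r.capture(name): name is "scene" or "top"; returns a dict with "pixels" (480x640x3 uint8, red, green, blue), "z_map" (480x640 float32, m along the optical axis (not along the pixel's ray), 0 where there is no reading), "vfov" (degrees; the focal length in pixels is half the picture's height over the tangent of half this angle, whatever the lens; pixels are square), "cx", "cy" (the principal point, pixels), "R" (3x3) and "t" (3): a world point X has camera coordinates R X + t. Camera axes: x right, y down, z forward; pixel columns grow to the right and rows downward; lengths in m; the calibration is good to about 2 mm. A picture is of the moment at which its call begins.
- r.finish_job(): hands the job in, once; it reports no verdict.
The state is a dict: "time": time; "q": joint angles; "dq": joint speeds; "tau": joint torques, N m; "eef_pos": TCP position; "orientation": TCP orientation; "force": force on the tool from outside, world axes, zero at the start; "ft_torque": the same for the moment, N m; "finger_gap": finger opening in m.
Only numpy, scipy, OpenCV 4.12 (cv2) and the standard library are available. Lean on these libraries where they do the work, as an engineer would, in place of code of your own. Each camera call takes 0.05 s, during which the arm holds its last target. There are 200 camera calls.

### The job

Unscrew the feeder's blue captive cap to its stop so that the stored knobs run down the chute, then hold the white dish by its red post under the chute's mouth and push the orange lift bar up with the dish's far rim, all the way, so that every knob slides into the dish. Put the knobs that lie on the dark build plate into the dish too, stand the dish centred on the green packing mat, and screw the cap fully shut again. Leave the filament spool, the glue jar and the scraper where they are.

Things in the scene. Friction and masses are not known exactly. Their poses are not given: they have to be found in the camera images.
- mouth (a point): middle of the lip of the feeder's chute, on the chute floor, 150 mm above the table. x of this frame points level into the feeder (uphill), z up. The polished chute rises 25 degrees along x, 32 mm wide inside, walls 40 mm high, closed at the lip by an orange lift gate. 2 to 4 knobs wait in single file 60 to 170 mm up the chute under a clear roof, each held by an orange stop tooth
- lift_bar (a point): middle of the underside of the orange lift bar, flat, 34 mm (along the feeder) by 90 mm by 6 mm, under the chute's mouth. At rest its underside is 100 mm above the table; its middle is 14 mm behind the lip (x = +14 mm in the mouth frame). Bar and gate are one piece that moves only vertically and falls back when let go; about 1 N lifts it
- gate (a joint): lift of the gate and its bar, 0 (down, chute closed) to 0.038 m (fully up). Knobs pass under it from about 0.027 m; lift it to about 0.036 m and keep it there for some 2 s
- cap_grip (a point): middle (half-way up) of the blue ribbed screw cap on top of the feeder, 48 mm across and 34 mm high, its middle 283 mm above the table, axis vertical, 14 mm of neck below it. The cap turns in place, captive
- cap (a joint): turn of the cap in rad: 0 = screwed shut (stop teeth up), grows as the cap is turned anticlockwise seen from above, stop at 2.8 (fully unscrewed). It draws the stop teeth down through the chute floor, 7 mm per rad; the knobs run down to the gate from about 2.2. It takes about 0.1 N m and stays where it is left. Starts at 0 to 0.12
- dish: white square open dish, 112 by 112 mm outside, 60 mm high, walls 4 mm, mass 0.13 to 0.21 kg; origin at the middle of its underside, z up. The handle lies on its -x side; the +x wall is the far rim
- dish_handle (a point): point on the red square handle post of the dish (18 by 18 mm, from the table to 90 mm height, sides parallel to the dish's), 70 mm above the dish's underside, 101 mm from the dish's middle on its -x side: 36 mm clear space between the post and the dish's wall, joined below by a foot 10 mm high
- mat: green packing mat, 170 by 170 mm, 3 mm thick, fixed; origin at the middle of its underside (on the table)
- plate: dark removable build plate, 160 by 160 mm, 4 mm thick, fixed; origin at the middle of its underside. 1 to 3 knobs stand on it
- spool: bystander: black filament spool with blue filament, lying flat, 170 mm across, 56 mm high; origin at the middle of its underside
- glue: bystander: small upright glue jar with orange cap, 32 mm across, 90 mm high; origin at the middle of its underside
- scraper: bystander: flat scraper 200 mm long, lying on the table; origin at its middle underside
- knob0_c (a point): printed ribbed knob, cylinder 24 mm across and 22 mm high, 15 g, red or blue; point at its centre, z along its axis. Starts in the feeder, if present
- knob1_c (a point): printed ribbed knob, cylinder 24 mm across and 22 mm high, 15 g, red or blue; point at its centre, z along its axis. Starts in the feeder, if present
- knob2_c (a point): printed ribbed knob, cylinder 24 mm across and 22 mm high, 15 g, red or blue; point at its centre, z along its axis. Starts in the feeder, if present
- knob3_c (a point): printed ribbed knob, cylinder 24 mm across and 22 mm high, 15 g, red or blue; point at its centre, z along its axis. Starts in the feeder, if present
- knob4_c (a point): printed ribbed knob, cylinder 24 mm across and 22 mm high, 15 g, red or blue; point at its centre, z along its axis. Starts standing on the build plate, if present
- knob5_c (a point): printed ribbed knob, cylinder 24 mm across and 22 mm high, 15 g, red or blue; point at its centre, z along its axis. Starts standing on the build plate, if present
- knob6_c (a point): printed ribbed knob, cylinder 24 mm across and 22 mm high, 15 g, red or blue; point at its centre, z along its axis. Starts standing on the build plate, if present
- feeder: fixed black feeder unit with the chute; origin on the table straight below the chute's lip, same axes as the mouth. Below the chute there is free space for the dish up to x = +75 mm, where its black base begins (75 mm wide). Two thin posts at x = 54 mm, y = 26 mm either side, carry the cap

How it is judged:
On the way, in this order (a step that is already met when the one before it is completed fails the run):
1. the cap is unscrewed (turned beyond 2.5 rad) (value of joint cap above 2.5 rad), for 0.2 s.
2. the lift bar is pushed up (more than 20 mm) by the rim of the dish (value of joint gate above 0.02 m and z of lift_bar in the frame of dish between 0.05 and 0.068 m and x of lift_bar in the frame of dish between -0.075 and 0.075 m and y of lift_bar in the frame of dish between -0.06 and 0.06 m), for 0.1 s.
3. all knobs from the feeder are in the dish (x of knob0_c in the frame of dish between -0.052 and 0.052 m and y of knob0_c in the frame of dish between -0.052 and 0.052 m and z of knob0_c in the frame of dish between 0 and 0.06 m and x of knob1_c in the frame of dish between -0.052 and 0.052 m and y of knob1_c in the frame of dish between -0.052 and 0.052 m and z of knob1_c in the frame of dish between 0 and 0.06 m and x of knob2_c in the frame of dish between -0.052 and 0.052 m and y of knob2_c in the frame of dish between -0.052 and 0.052 m and z of knob2_c in the frame of dish between 0 and 0.06 m and x of knob3_c in the frame of dish between -0.052 and 0.052 m and y of knob3_c in the frame of dish between -0.052 and 0.052 m and z of knob3_c in the frame of dish between 0 and 0.06 m), for 0.2 s.
At the end, for the whole second after the job is handed in: every knob, from the feeder and from the build plate, lies inside the dish (below its rim); the dish stands upright and at rest on the mat, its middle within 35 mm of the mat's middle, any yaw; the cap is screwed shut (below 0.2 rad) (all of step 3 and x of knob4_c in the frame of dish between -0.052 and 0.052 m and y of knob4_c in the frame of dish between -0.052 and 0.052 m and z of knob4_c in the frame of dish between 0 and 0.06 m and x of knob5_c in the frame of dish between -0.052 and 0.052 m and y of knob5_c in the frame of dish between -0.052 and 0.052 m and z of knob5_c in the frame of dish between 0 and 0.06 m and x of knob6_c in the frame of dish between -0.052 and 0.052 m and y of knob6_c in the frame of dish between -0.052 and 0.052 m and z of knob6_c in the frame of dish between 0 and 0.06 m and horizontal distance between dish and mat below 0.035 m and height (world z) of dish below 0.012 m and angle between dish's own z axis and vertical below 0.1 rad and linear speed of dish below 0.02 m/s and value of joint cap below 0.2 rad); the robot touches nothing.
It fails at once if the spool is moved by more than 30 mm (distance of spool from where it was at the start of the episode above 0.03 m).
It fails at once if the glue is moved by more than 30 mm (distance of glue from where it was at the start of the episode above 0.03 m).
It fails at once if the scraper is moved by more than 30 mm (distance of scraper from where it was at the start of the episode above 0.03 m).
Of knob0, knob1, knob2, knob3 only 2 to 4 are there at a start; the rules pass over those that are not, and their reading is None.
Of knob4, knob5, knob6 only 1 to 3 are there at a start; the rules pass over those that are not, and their reading is None.
At some moment in a run one of dish, knob4, knob5, knob6 may be knocked a few centimetres aside while the robot is not near it.
It also fails if it takes over 210 s, if anything falls off the work surface, if the arm or the gripper's body presses on something with over 40 N, if the wrist force passes 120 N, or if a joint passes its speed limit or range.

## Working session

There is one attempt and no reset: what is moved stays moved. The work goes in short steps, Python scripts to look and compute and a shell command to move; the robot and the scene stay as the last step left them, time stands still between calls to the robot, and variables do not carry over. Pictures are saved under pics/ and viewed, about 12 in all and at most 16, crops included, and the job is handed in when it is done.

```bash
ls; mkdir -p pics; cat > h.py <<'E'
import numpy as np,cv2
from plant import r
def cap(n,f=None):
    c=r.capture(n)
    if f: cv2.imwrite('pics/'+f,c['pixels'][:,:,::-1])
    return c
def cloud(c):
    f=240/np.tan(np.radians(c['vfov'])/2)
    z=c['z_map'];v,u=np.mgrid[:480,:640]
    P=np.dstack([(u-c['cx'])/f*z,(v-c['cy'])/f*z,z])
    return (P-c['t'])@np.asarray(c['R'])
def st():
    s=r.state();print(s['time'],np.round(s['eef_pos'],4),np.round(s['orientation'],3),np.round(s['force'],1),s['finger_gap'],np.round(s['q'],2))
E
python3 - <<'E'
from h import *
st();print(r.hold_point_z)
for n in('top','scene'):
    c=cap(n,n+'0.png');print(n,c['vfov'],c['cx'],c['cy'],c['R'],c['t'])
    np.savez(n+'0.npz',P=cloud(c),I=c['pixels'])
E
```

```text
pics
0.0 [ 0.1653 -0.5504  0.2308] [-3.071  1.57   1.933] [-0.4 -0.5  0.5] 0.085428274659333 [ 1.24  0.71 -0.03  1.49  0.02  0.95 -0.08]
0.0187
top 56.90687321394093 320.44574515423045 237.86651818840323 [[-0.00676377 -0.99997099 -0.00350282]
 [-0.99496321  0.00708015 -0.09999045]
 [ 0.10001235  0.00280887 -0.99498223]] [0.01177999 0.64010308 1.15530803]
scene 52.72717035505154 317.21917725547553 240.33701354716834 [[-0.24828159  0.96860991 -0.01229215]
 [ 0.82976065  0.20610851 -0.51866805]
 [-0.4998535  -0.13897527 -0.85488734]] [ 0.14675612 -0.42886312  1.50311464]
```

View pics/top0.png

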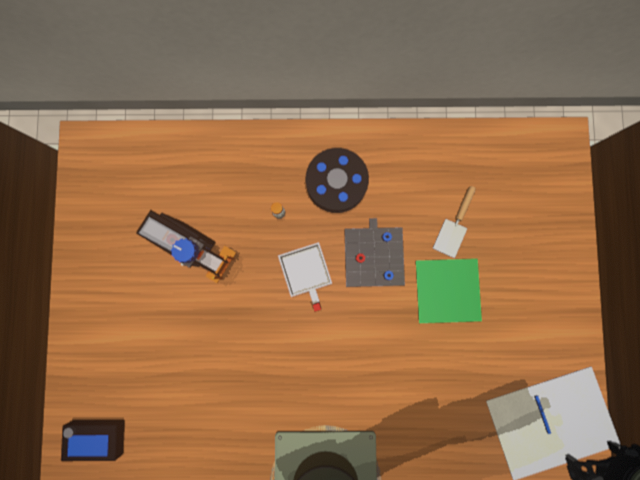

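View pics/scene0.png

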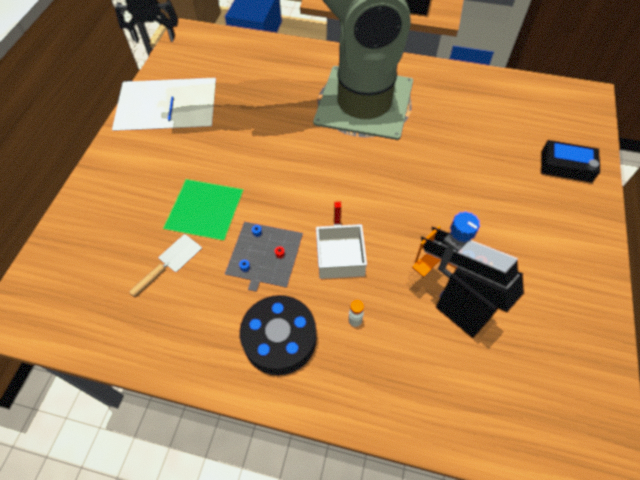

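The top view shows the cap at (183,250), chute lip and orange gate near (228,262), dish centre (305,270), red post (316,306), plate (375,257) with knobs at (360,258), (387,237) and (389,276), and mat (448,291). The glue jar is at (278,211) and the spool at (337,180).

```bash
python3 - <<'E'
from h import *
d={n:np.load(n+'0.npz') for n in('top','scene')}
for n in d:
    P,I=d[n]['P'],d[n]['I']
    hsv=cv2.cvtColor(I,cv2.COLOR_RGB2HSV);h,s,v=[hsv[...,i].astype(int) for i in range(3)]
    X,Y,Z=P[...,0],P[...,1],P[...,2]
    on=(X>.25)&(X<.95)&(abs(Y)<.7)
    def comp(nm,m,mn=8):
        k,L,S,C=cv2.connectedComponentsWithStats((m&on).astype('uint8'))
        for i in range(1,k):
            if S[i,4]>=mn:
                Q=P[L==i]; print(n,nm,S[i,4],'px',C[i].round(),'med',np.median(Q,0).round(3),'mid',((Q.max(0)+Q.min(0))/2).round(3),'rng',np.ptp(Q,axis=0).round(3))
    comp('blue',(h>100)&(h<125)&(s>130)&(v>60)); comp('red',((h<4)|(h>175))&(s>170)&(v>60))
    comp('green',(h>45)&(h<75)&(s>120),200); comp('orange',(h>10)&(h<20)&(s>215)&(Z>.03))
    m=(Z>.052)&(Z<.066)&(s<40)&(v>120)&on&(abs(Y)<.25)
    Q=P[m]
    if len(Q)>5:
        R=cv2.minAreaRect(Q[:,:2].astype('float32'));print(n,'rim',len(Q),R,np.median(Q,0))
    m=on&(Z>.28)&(h>100)&(h<125)
    if m.sum()>5:
        print('captop',cv2.minEnclosingCircle(P[m&(Z>.294)][:,:2].astype('float32')),np.median(P[m],0))
    m=on&(h>10)&(h<20)&(s>200)&(Z>.085)&(Z<.24)&(Y>.1)
    Q=P[m]; print(n,'or',np.c_[Q,][::max(1,len(Q)//25)].round(3).tolist())
I=d['scene']['I'];cv2.imwrite('pics/c1.png',cv2.resize(I[190:350,370:550],None,fx=4,fy=3.75,interpolation=cv2.INTER_CUBIC)[:,:,::-1])
E
```

```text
top blue 65 px [343. 160.] med [ 0.847 -0.054  0.056] mid [ 0.847 -0.054  0.057] rng [0.023 0.022 0.011]
top blue 64 px [321. 167.] med [0.828 0.004 0.056] mid [0.828 0.004 0.055] rng [0.023 0.021 0.008]
top blue 64 px [356. 178.] med [ 0.797 -0.089  0.056] mid [ 0.797 -0.089  0.057] rng [0.022 0.022 0.009]
top blue 64 px [321. 189.] med [0.768 0.005 0.056] mid [0.768 0.005 0.057] rng [0.024 0.021 0.01 ]
top blue 63 px [343. 196.] med [ 0.749 -0.053  0.056] mid [ 0.749 -0.053  0.057] rng [0.023 0.021 0.012]
top blue 46 px [387. 237.] med [ 0.642 -0.171  0.025] mid [ 0.643 -0.171  0.026] rng [0.02  0.02  0.012]
top blue 363 px [183. 250.] med [0.588 0.29  0.299] mid [0.567 0.16  0.751] rng [0.092 0.312 0.924]
top blue 49 px [388. 275.] med [ 0.54  -0.173  0.025] mid [ 0.54  -0.173  0.018] rng [0.021 0.022 0.027]
top red 42 px [360. 258.] med [ 0.586 -0.097  0.025] mid [ 0.559 -0.052  0.616] rng [0.075 0.113 1.194]
top red 37 px [316. 306.] med [0.462 0.019 0.089] mid [0.461 0.019 0.09 ] rng [0.017 0.015 0.008]
top green 3816 px [448. 291.] med [ 0.496 -0.338  0.003] mid [ 0.498 -0.21 
[... 2062 characters left out ...]
p ((0.5912190675735474, 0.2931753396987915), 0.025279058143496513) [0.59704968 0.29180608 0.29990075]
scene or [[0.535, 0.255, 0.189], [0.553, 0.245, 0.189], [0.563, 0.242, 0.188], [0.554, 0.248, 0.163], [0.587, 0.229, 0.188], [0.584, 0.226, 0.153], [0.564, 0.251, 0.106], [0.571, 0.245, 0.107], [0.567, 0.259, 0.102], [0.571, 0.265, 0.107], [0.573, 0.268, 0.107], [0.577, 0.27, 0.109], [0.576, 0.275, 0.105], [0.591, 0.232, 0.105], [0.593, 0.237, 0.105], [0.597, 0.241, 0.109], [0.597, 0.252, 0.11], [0.604, 0.23, 0.102], [0.6, 0.256, 0.104], [0.611, 0.248, 0.105], [0.703, 0.122, 0.092], [0.707, 0.129, 0.092], [0.708, 0.132, 0.087], [0.714, 0.133, 0.09], [0.719, 0.132, 0.09], [0.69, 0.39, 0.145]]
```

View pics/c1.png

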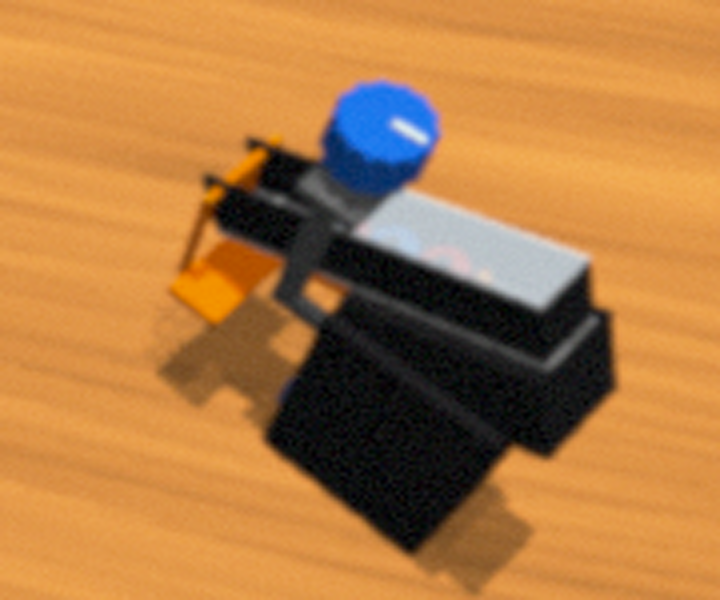

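The crop shows the cap (its white mark tells its turn), the orange gate and bar at the lip, and the chute running uphill away from the lip. Knobs show faintly under the clear roof. Next I'll measure the feeder's yaw and the dish pose.

```bash
python3 - <<'E'
from h import *
for n in('top','scene'):
    d=np.load(n+'0.npz');P,I=d['P'],d['I'];X,Y,Z=P[...,0],P[...,1],P[...,2]
    hsv=cv2.cvtColor(I,cv2.COLOR_RGB2HSV);h,s,v=[hsv[...,i].astype(int) for i in range(3)]
    m=(X>.45)&(X<.7)&(Y>-.06)&(Y<.12)&(Z>.050)&(Z<.07)&(s<60)
    R=cv2.minAreaRect(P[m][:,:2].astype('float32'));print(n,'rim',m.sum(),R)
    red=np.array([.462,.019]);dd=np.array(R[0])-red;print('dish yaw from post',np.degrees(np.arctan2(dd[1],dd[0])),np.hypot(*dd))
    # chute: all points high over table near feeder, not cap
    m=(X>.5)&(X<.78)&(Y>.2)&(Y<.52)&(Z>.14)&(Z<.33)&(np.hypot(X-.59,Y-.2915)>.035)&~((h>8)&(h<22)&(s>180))
    Q=P[m];R=cv2.minAreaRect(Q[:,:2].astype('float32'));print(n,'chute',m.sum(),R,Q.min(0),Q.max(0))
    A=np.c_[Q[:,:2],np.ones(len(Q))]
    for it in range(4):
        k,*_=np.linalg.lstsq(A,Q[:,2],rcond=None);e=Q[:,2]-A@k;g=abs(e)<.012;
    print('grad',np.degrees(np.arctan2(k[1],k[0])),np.hypot(*k[:2]))
    a,b=cv2.boxPoints(R)[:2];print(cv2.boxPoints(R).round(3).tolist())
    m=(X>.5)&(X<.65)&(Y>.2)&(Y<.32)&(h>8)&(h<22)&(s>180)&(Z>.095)&(Z<.115)
    if m.sum()>20: R=cv2.minAreaRect(P[m][:,:2].astype('float32'));print('bar',m.sum(),R,P[m].mean(0))
    m=(X>.5)&(X<.65)&(Y>.2)&(Y<.32)&(h>8)&(h<22)&(s>180)&(Z>.17)
    if m.sum()>20:
        vx=cv2.fitLine(P[m][:,:2].astype('float32'),2,0,.01,.01).ravel();print('gate top',m.sum(),vx,np.degrees(np.arctan2(vx[1],vx[0])),P[m].min(0),P[m].max(0))
    if n=='scene':
        m=(np.hypot(X-.59,Y-.2915)<.03)&(Z>.29)&(s<110);print('mark',m.sum(),P[m].mean(0))
    for w,c in(('spool',(.797,-.037)),):pass
E
```

```text
top rim 261 ((0.6050007939338684, 0.0647050216794014), (0.2123757004737854, 0.11129704862833023), 17.68549156188965)
dish yaw from post 17.72459515254238 0.15012719964227417
top chute 1571 ((0.6138498187065125, 0.32795292139053345), (0.22607694566249847, 0.07491884380578995), 59.09185028076172) [0.53767115 0.22400307 0.14011102] [0.69698318 0.43392301 0.27575889]
grad 121.89603472398268 0.7682430096668857
[[0.5239999890327454, 0.25], [0.5879999995231628, 0.21199999749660492], [0.7039999961853027, 0.4059999883174896], [0.6399999856948853, 0.4440000057220459]]
bar 229 ((0.5690039396286011, 0.2567536532878876), (0.038970947265625, 0.0892731174826622), 58.74631881713867) [0.57462791 0.2525895  0.10498029]
gate top 69 [ 0.9280204  -0.3725294   0.5631282   0.24491455] -21.871695 [0.53315099 0.22428953 0.17003715] [0.59576393 0.29145048 0.19242361]
scene rim 464 ((0.5563646554946899, 0.05017939209938049), (0.11577627807855606, 0.1123076006770134), 18.22905921936035)
dish yaw from post 18.284272160837663 0.09938230576072596
scene chute 3833 ((0.6195850968360901, 0.3265174627304077), (0.22753025591373444, 0.06924408674240112), 61.17768096923828) [0.535263   0.22415923 0.14002617] [0.69751845 0.44226196 0.27601006]
grad 140.0974796341313 1.1174182528603493
[[0.5339999794960022, 0.24400000274181366], [0.5950000286102295, 0.20999999344348907], [0.7049999833106995, 0.4090000092983246], [0.6439999938011169, 0.4429999887943268]]
bar 362 ((0.5965420603752136, 0.2776681184768677), (0.10545731335878372, 0.05870842933654785), 64.29658508300781) [0.58597075 0.25007396 0.10619539]
gate top 128 [ 0.8890171  -0.45787394  0.56332207  0.24238065] -27.250002 [0.53243203 0.22506284 0.17043334] [0.62363761 0.30449182 0.19985665]
mark 62 [0.58974199 0.30285258 0.29959837]
```

```bash
cat >> h.py <<'E'
from scipy.spatial.transform import Rotation as Ro
def plan(x,y,z,jaw=None):
    """total shift in tool axes (cm) before any turn; roll (deg) to bring the jaw axis to world angle jaw"""
    s=r.state();M=Ro.from_euler('xyz',s['orientation']).as_matrix()
    d=M.T@(np.array([x,y,z])-s['eef_pos'])*100
    j=np.degrees(np.arctan2(M[1,2],M[0,2]))
    print('t',round(s['time'],2),'pos',np.round(s['eef_pos'],4),'xaxis',M[:,0].round(3),'jaw',round(j,1),'q7',round(s['q'][6],2),'F',np.round(s['force'],1),'gap',round(s['finger_gap'],4))
    print(' shift cm',d.round(2), '' if jaw is None else 'roll %.1f'%(-((jaw-j+90)%180-90)))
E
python3 -c "
from h import *
plan(.45,-.3,.36); plan(.59,.2915,.36,0)"
```

```text
t 0.1 pos [ 0.1653 -0.5505  0.2309] xaxis [-0.     0.001 -1.   ] jaw -73.3 q7 -0.08 F [ 0.1  0.8 -0.4] gap 0.0854
 shift cm [-12.9   34.47 -15.81] 
t 0.1 pos [ 0.1653 -0.5505  0.2309] xaxis [-0.     0.001 -1.   ] jaw -73.3 q7 -0.08 F [ 0.1  0.8 -0.4] gap 0.0854
 shift cm [-12.85  64.89 -68.43] roll -73.3
```

```bash
python3 -m inch '[-2,3,-1.5,0,-2,3.5,-1.5,0,-2,3.5,-1.5,0,-2,3.5,-1.5,0,-2,3.5,-1.5,0,-2,3.5,-1.5,0,-1,3.5,-1.5,0,0,3.5,-1.5,0]' 0
python3 -m inch '[0,3.5,-2,0,0,3.5,-2,0,0,3,-4,0,0,3,-4,0,0,3,-4,0,0,3,-4,0,0,3,-4,0,0,3,-4,0]'
python3 -c "
from h import *
plan(.59,.2915,.36)"
```

```text
time: 0.9
eef_pos: [0.3955, -0.3557, 0.3625]
orientation: [0.595, 1.569, -0.684]
force: [0.3, 0.2, -0.7]
finger_gap: 0.0855
time: 1.7
eef_pos: [0.5534, -0.0145, 0.3612]
orientation: [-1.838, 1.571, -3.117]
force: [0.8, -1.3, 0.1]
finger_gap: 0.085
t 1.7 pos [ 0.5534 -0.0145  0.3612] xaxis [-0. -0. -1.] jaw -73.3 q7 -1.32 F [ 0.8 -1.3  0.1] gap 0.085
 shift cm [  0.12  12.31 -28.26]
```

```bash
python3 -m inch '[0,1.5,-3.5,0,0,1.5,-3.5,0,0,1.5,-3.5,0,0,1.5,-3.5,0,0,1.5,-3.5,0,0,1.5,-3.5,0,0,1.5,-3.5,0,0,0,0,0]'
python3 -m inch '[0,0,0,0,0,0,0,0]'
python3 -c "
from h import *
plan(.59,.2915,.272)"
```

```text
time: 2.5
eef_pos: [0.5822, 0.2533, 0.3598]
orientation: [-2.373, 1.568, 2.637]
force: [0.8, -0.7, -0.6]
finger_gap: 0.085
time: 2.7
eef_pos: [0.5834, 0.2473, 0.3613]
orientation: [-0.417, 1.57, -1.697]
force: [0.7, -1.1, -0.7]
finger_gap: 0.0851
t 2.7 pos [0.5834 0.2473 0.3613] xaxis [-0. -0. -1.] jaw -73.3 q7 -1.73 F [ 0.7 -1.1 -0.7] gap 0.0851
 shift cm [ 8.93  1.9  -4.05]
```

```bash
python3 -m inch '[0,0.95,-2,0,0,0.95,-2.05,0,0,0,0,0,2.5,0,0,0,2.5,0,0,0,2.5,0,0,0,2.4,0,0,0,0,0,0,0]'
python3 -c "
from h import *
plan(.59,.2915,.262)"
python3 -m inch '[0,0,0,0,0,0,0,0,0,0,0,0,0,0,0,0,0,0,0,0,0,0,0,0,0,0,0,0,0,0,0,0]' 255
python3 -c "
from h import *
plan(.59,.2915,.262)"
```

```text
time: 3.5
eef_pos: [0.5892, 0.2908, 0.2602]
orientation: [-1.301, 1.567, -2.582]
force: [-0.6, -1.0, 0.5]
finger_gap: 0.0857
t 3.5 pos [0.5892 0.2908 0.2602] xaxis [-0.003 -0.002 -1.   ] jaw -73.4 q7 -1.79 F [-0.6 -1.   0.5] gap 0.0857
 shift cm [-0.18  0.1  -0.04] 
time: 4.3
eef_pos: [0.5898, 0.294, 0.2644]
orientation: [2.318, 1.567, 1.04]
force: [-2.5, 5.3, 11.5]
finger_gap: 0.047
t 4.3 pos [0.5898 0.294  0.2644] xaxis [ 0.002  0.004 -1.   ] jaw -73.2 q7 -1.79 F [-2.5  5.3 11.5] gap 0.047
 shift cm [ 0.24 -0.06  0.25]
```

```bash
python3 -m inch '[-0.4,0,-0.2,0,0,0,0,0,0,0,0,-5,0,0,0,-8,0,0,0,-8,0,0,0,-8,0,0,0,-8,0,0,0,0]'
python3 -c "
from h import *
plan(.59,.2915,.262)"
```

```text
time: 5.1
eef_pos: [0.5896, 0.2941, 0.2648]
orientation: [-1.888, 1.569, -2.516]
force: [9.7, 4.3, -28.3]
finger_gap: 0.0463
t 5.1 pos [0.5896 0.2941 0.2648] xaxis [-0.001 -0.001 -1.   ] jaw -36.0 q7 -1.24 F [  9.7   4.3 -28.3] gap 0.0463
 shift cm [ 0.28 -0.18  0.19]
```

```bash
python3 -m inch '[0.27,0.1,0.05,0,0,0,0,-8,0,0,0,-8,0,0,0,-8,0,0,0,-8,0,0,0,-8,0,0,0,-8,0,0,0,0]'
python3 -c "
from h import *
plan(.59,.2915,.262)"
```

```text
time: 5.9
eef_pos: [0.5896, 0.2942, 0.2645]
orientation: [-2.672, 1.569, -2.462]
force: [-9.8, -5.0, 4.8]
finger_gap: 0.0466
t 5.9 pos [0.5896 0.2942 0.2645] xaxis [-0.001 -0.001 -1.   ] jaw 12.0 q7 -0.51 F [-9.8 -5.   4.8] gap 0.0466
 shift cm [ 0.25 -0.28 -0.02]
```

Total turn so far is 85°; about 78° to go.

```bash
python3 -m inch '[0,0,0,-8,0,0,0,-8,0,0,0,-8,0,0,0,-8,0,0,0,-8,0,0,0,-8,0,0,0,-8,0,0,0,0]'
python3 -m inch '[0,0,0,-8,0,0,0,-7,0,0,0,-5,0,0,0,0]'
python3 -c "
from h import *
plan(.59,.2915,.262);print(r.state()['ft_torque'])
c=cap('scene');I=c['pixels'];cv2.imwrite('pics/c2.png',cv2.resize(I[190:350,370:550],None,fx=4,fy=3.75,interpolation=cv2.INTER_CUBIC)[:,:,::-1])"
```

```text
time: 6.7
eef_pos: [0.5895, 0.2941, 0.2645]
orientation: [2.746, 1.569, -2.35]
force: [-10.2, -7.2, 7.3]
finger_gap: 0.0464
time: 7.1
eef_pos: [0.5919, 0.2939, 0.2645]
orientation: [-1.634, 1.567, -0.103]
force: [10.3, -1.4, 0.2]
finger_gap: 0.0467
t 7.1 pos [0.5919 0.2939 0.2645] xaxis [ 0.004 -0.    -1.   ] jaw 87.7 q7 0.66 F [10.3 -1.4  0.2] gap 0.0467
 shift cm [ 0.25  0.19 -0.25] 
[-0.48676425 -2.24721425  0.05437889]
```

View pics/c2.png

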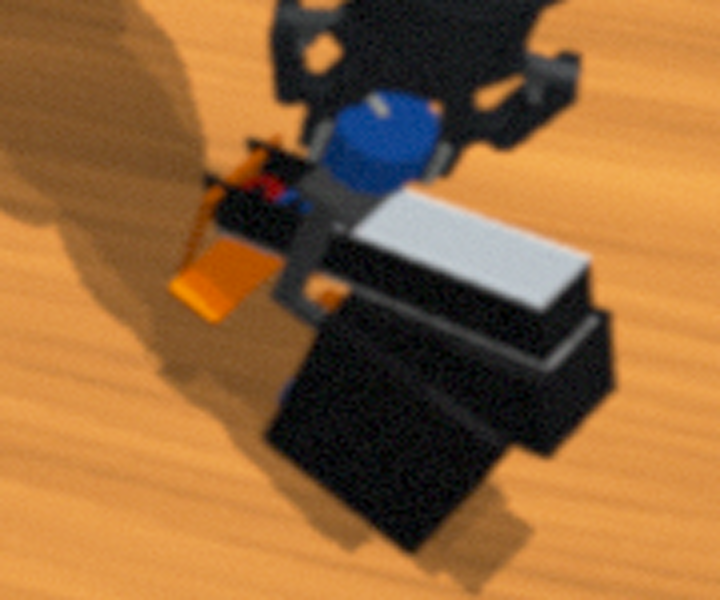

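The crop shows a red and a blue knob run down behind the gate at (275,190), and the cap mark now near (378,103). I'll check how far the cap has turned.

```bash
cat >> h.py <<'E'
def mark(c):
    P=cloud(c);I=c['pixels'];hsv=cv2.cvtColor(I,cv2.COLOR_RGB2HSV);h,s=hsv[...,0].astype(int),hsv[...,1].astype(int)
    near=(np.hypot(P[...,0]-.59,P[...,1]-.293)<.026)&(abs(P[...,2]-.3)<.006)
    b=near&(s>120)&(h>100)&(h<125);m=near&(s<100)
    ctr=np.array(cv2.minEnclosingCircle(P[near][:,:2].astype('float32'))[0])
    for t in P[m]: pass
    d=P[m].mean(0)[:2]-ctr;print('centre',ctr,'mark n',m.sum(),d,'angle',np.degrees(np.arctan2(d[1],d[0])))
    print(np.round(P[m][:,:2]-ctr,3).tolist()[:30])
E
python3 - <<'E'
from h import *
mark(cap('scene'))
d=np.load('scene0.npz')
P,I=d['P'],d['I'];s=cv2.cvtColor(I,cv2.COLOR_RGB2HSV)[...,1]
near=(np.hypot(P[...,0]-.59,P[...,1]-.293)<.026)&(abs(P[...,2]-.3)<.006);m=near&(s<100)
print(cv2.minEnclosingCircle(P[near][:,:2].astype('float32')),P[m].mean(0),m.sum(),np.round(P[m][:,:2],3).tolist()[:40])
E
```

```text
centre [0.59186131 0.2933166 ] mark n 22 [-0.00857805  0.00068984] angle 175.40221414983446
[[-0.015, -0.006], [-0.012, -0.008], [-0.014, -0.006], [-0.012, -0.009], [-0.009, -0.008], [-0.011, -0.006], [-0.008, -0.005], [-0.009, -0.007], [-0.009, -0.006], [-0.008, -0.004], [-0.01, -0.002], [-0.015, 0.018], [-0.006, -0.005], [-0.006, -0.004], [-0.007, -0.002], [-0.013, 0.018], [-0.005, -0.005], [-0.004, -0.004], [-0.004, -0.002], [-0.011, 0.02], [-0.011, 0.023], [0.009, 0.023]]
((0.5901743173599243, 0.293224036693573), 0.02587318792939186) [0.5898151  0.30252521 0.30023409] 53 [[0.571, 0.279], [0.569, 0.283], [0.569, 0.292], [0.567, 0.3], [0.569, 0.304], [0.576, 0.271], [0.571, 0.306], [0.578, 0.311], [0.589, 0.268], [0.59, 0.269], [0.58, 0.316], [0.592, 0.269], [0.581, 0.316], [0.593, 0.268], [0.588, 0.296], [0.589, 0.298], [0.587, 0.3], [0.585, 0.316], [0.594, 0.296], [0.593, 0.298], [0.591, 0.3], [0.591, 0.302], [0.592, 0.303], [0.586, 0.316], [0.594, 0.298], [0.595, 0.3], [0.594, 0.302], [0.592, 0.304], [0.593, 0.305], [0.588, 0.317], [0.597, 0.3], [0.596, 0.302], [0.596, 0.303], [0.596, 0.305], [0.595, 0.307], [0.595, 0.309], [0.59, 0.317], [0.589, 0.319], [0.596, 0.304], [0.596, 0.306]]
```

Mark went from about 62° to 211°, so cap ≈ 2.6 rad. A bit more to the stop.

```bash
python3 -m inch '[0,0,0,-5,0,0,0,-5,0,0,0,-5,0,0,0,0,0,0,0,0]'
python3 -c "
from h import *
plan(.59,.2915,.262);print(r.state()['ft_torque']);mark(cap('scene'))"
```

```text
time: 7.7
eef_pos: [0.5911, 0.2944, 0.2645]
orientation: [-1.893, 1.569, -0.104]
force: [5.7, -4.1, 5.5]
finger_gap: 0.0464
t 7.7 pos [0.5911 0.2944 0.2645] xaxis [ 0.002 -0.    -1.   ] jaw 102.5 q7 0.89 F [ 5.7 -4.1  5.5] gap 0.0464
 shift cm [ 0.25  0.17 -0.26] 
[-0.64165634 -1.1017454   0.13841101]
centre [0.5913797  0.29364234] mark n 17 [-0.00761664  0.00976246] angle 127.96125015823282
[[-0.017, 0.016], [-0.007, -0.004], [-0.009, -0.002], [-0.015, 0.018], [-0.005, -0.006], [-0.006, -0.004], [-0.006, -0.002], [-0.015, 0.021], [-0.011, 0.021], [-0.011, 0.023], [-0.005, -0.005], [-0.003, -0.004], [-0.004, -0.002], [-0.008, 0.023], [-0.006, 0.025], [-0.004, 0.025], [0.002, 0.025]]
```

```bash
python3 -m inch '[0,0,0,0,0,0,0,0,0,0,0,0,0,0,0,0,0,0,0,0,-3,0,0,0,-4,0,0,0,0,0,0,0]' 0
python3 -c "
from h import *
plan(.461,.019,.16,108)
c=cap('scene');mark(c)
I=c['pixels'];cv2.imwrite('pics/c3.png',cv2.resize(I[190:350,370:550],None,fx=4,fy=3.75,interpolation=cv2.INTER_CUBIC)[:,:,::-1])"
```

```text
time: 8.55
eef_pos: [0.5906, 0.2959, 0.3382]
orientation: [-1.064, 1.565, 0.728]
force: [-0.7, 0.4, -0.5]
finger_gap: 0.0855
t 8.55 pos [0.5906 0.2959 0.3382] xaxis [ 0.005  0.004 -1.   ] jaw 102.7 q7 0.96 F [-0.7  0.4 -0.5] gap 0.0855
 shift cm [ 17.65  18.81 -24.22] roll -5.3
centre [0.59028697 0.2933585 ] mark n 78 [-0.01011006  0.00148725] angle 171.63148459483617
[[-0.022, -0.01], [-0.02, -0.009], [-0.023, -0.006], [-0.023, -0.005], [-0.024, -0.003], [-0.025, -0.001], [-0.023, 0.001], [-0.019, -0.015], [-0.018, -0.014], [-0.016, -0.013], [-0.017, -0.011], [-0.022, 0.001], [-0.021, 0.002], [-0.022, 0.005], [-0.023, 0.006], [-0.015, -0.017], [-0.016, -0.013], [-0.015, -0.012], [-0.016, -0.01], [-0.016, -0.008], [-0.02, 0.008], [-0.023, 0.011], [-0.012, -0.022], [-0.012, -0.021], [-0.012, -0.014], [-0.013, -0.012], [-0.014, -0.01], [-0.013, -0.008], [-0.015, -0.006], [-0.02, 0.011]]
```

View pics/c3.png

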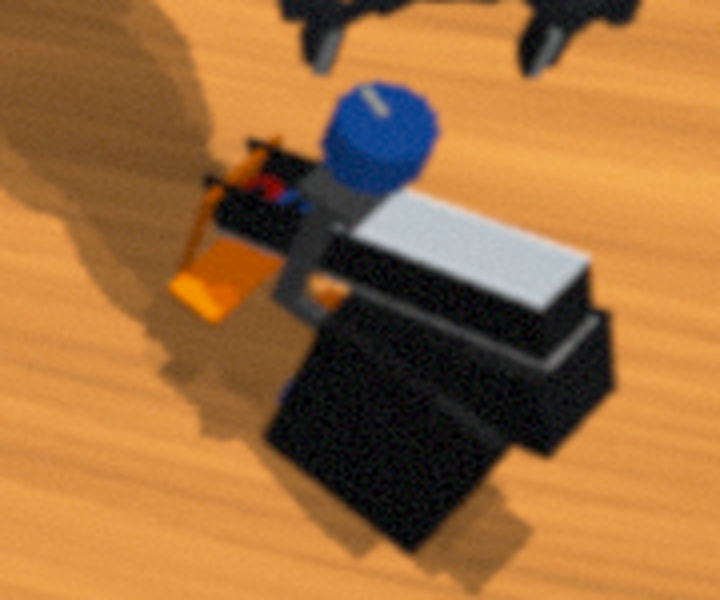

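Cap is at its stop (mark about 216°). Now to the dish post.

```bash
python3 -m inch '[0,2.35,-3,-5.3,0,2.6,-2.8,0,0,2.6,-2.8,0,0,2.6,-2.8,0,0,2.6,-2.8,0,0,2.6,-2.8,0,0,2.6,-2.8,0,0,0,0,0]'
python3 -c "
from h import *
plan(.461,.019,.16,108)
c=cap('top','t2.png');P=cloud(c);I=c['pixels'];hsv=cv2.cvtColor(I,cv2.COLOR_RGB2HSV)
X,Y,Z=P[...,0],P[...,1],P[...,2]
m=(X>.48)&(X<.7)&(Y>-.05)&(Y<.14)&(Z>.050)&(Z<.07)&(hsv[...,1]<60);print(cv2.minAreaRect(P[m][:,:2].astype('float32')))"
```

```text
time: 9.4
eef_pos: [0.4762, 0.048, 0.3331]
orientation: [2.332, 1.568, -2.071]
force: [-0.2, 1.2, -1.0]
finger_gap: 0.0855
t 9.4 pos [0.4762 0.048  0.3331] xaxis [-0.001 -0.003 -1.   ] jaw 107.7 q7 1.2 F [-0.2  1.2 -1. ] gap 0.0855
 shift cm [17.32  2.3  -2.27] roll -0.3
((0.5968137383460999, 0.06254526227712631), (0.2203134298324585, 0.10150761902332306), 53.577388763427734)
```

View pics/t2.png

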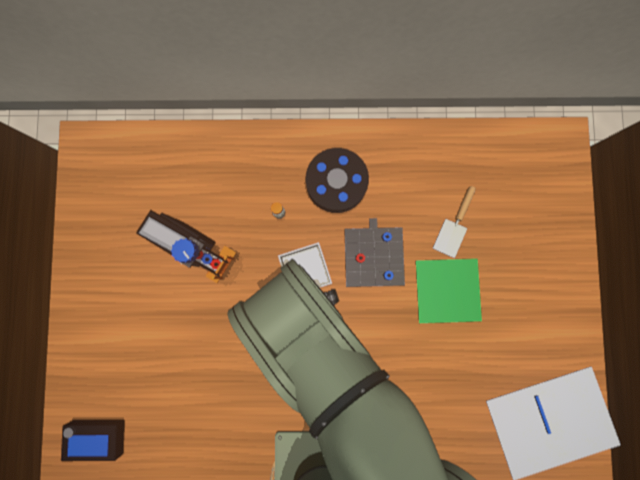

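The top view shows the dish and plate knobs unmoved, with knobs waiting at the gate (207,259)–(216,265). Next I descend over the post.

```bash
python3 -m inch '[0,1.15,-1.15,0,0,1.15,-1.15,0,4,0,0,0,4,0,0,0,4,0,0,0,4,0,0,0,0,0,0,0,0,0,0,0]'
python3 -c "
from h import *
plan(.461,.019,.054,108)
c=cap('scene');I=c['pixels'];cv2.imwrite('pics/c4.png',cv2.resize(I[150:290,270:430],None,fx=4,fy=4,interpolation=cv2.INTER_CUBIC)[:,:,::-1])"
```

```text
time: 10.25
eef_pos: [0.4629, 0.0245, 0.1743]
orientation: [0.317, 1.57, 2.203]
force: [0.1, 0.6, 0.4]
finger_gap: 0.0855
t 10.25 pos [0.4629 0.0245 0.1743] xaxis [-0.     0.001 -1.   ] jaw 108.1 q7 1.0 F [0.1 0.6 0.4] gap 0.0855
 shift cm [12.03  0.35 -0.47] roll 0.1
```

View pics/c4.png

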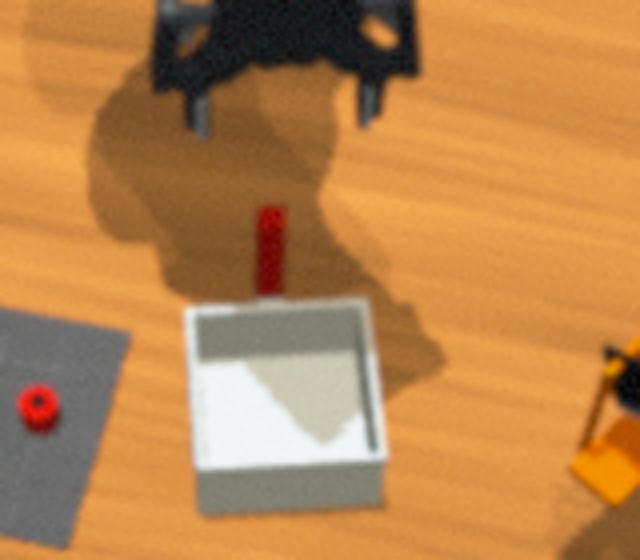

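The fingers straddle the red post (270,250 in the crop), so I go down and grip.

```bash
python3 -m inch '[3,0.35,-0.5,0,4,0,0,0,3,0,0,0,2,0,0,0,0,0,0,0,0,0,0,0]' 0
python3 -m inch '[0,0,0,0,0,0,0,0,0,0,0,0,0,0,0,0,0,0,0,0,0,0,0,0,0,0,0,0,0,0,0,0]' 255
python3 -c "
from h import *
plan(.461,.019,.054,108)"
```

```text
time: 10.9
eef_pos: [0.462, 0.0179, 0.0552]
orientation: [-1.915, 1.569, -0.029]
force: [0.7, 0.5, -0.3]
finger_gap: 0.0852
time: 11.7
eef_pos: [0.4611, 0.0178, 0.054]
orientation: [-1.792, 1.57, 0.094]
force: [-0.6, -1.4, 9.3]
finger_gap: 0.0173
t 11.7 pos [0.4611 0.0178 0.054 ] xaxis [ 0.001  0.    -1.   ] jaw 108.0 q7 0.72 F [-0.6 -1.4  9.3] gap 0.0173
 shift cm [-0.   -0.03  0.12] roll 0.0
```

```bash
python3 -m inch '[-1,0,0,0,-1,0,0,0,0,0,0,-7,0,0,0,-7,0,0,0,-7,0,0,0,-7,0,0,0,-7,0,0,0,-7]'
python3 -m inch '[0,0,0,0,0,0,0,0]'
python3 -c "
from h import *
plan(.4955,.128,.074,150);st()
c=cap('scene','s3.png');P=cloud(c);I=c['pixels'];hsv=cv2.cvtColor(I,cv2.COLOR_RGB2HSV)
X,Y,Z=P[...,0],P[...,1],P[...,2]
m=(X>.42)&(X<.62)&(Y>.02)&(Y<.2)&(Z>.073)&(Z<.09)&(hsv[...,1]<60);Q=P[m];print(len(Q),cv2.minAreaRect(Q[:,:2].astype('float32')))
A=np.c_[Q[:,:2]-[.51,.105],np.ones(len(Q))];print('rim plane',np.linalg.lstsq(A,Q[:,2],rcond=None)[0])"
```

```text
time: 12.5
eef_pos: [0.4609, 0.0176, 0.0736]
orientation: [0.955, 1.571, -2.705]
force: [0.5, 0.2, -1.1]
finger_gap: 0.0172
time: 12.7
eef_pos: [0.4609, 0.0176, 0.0735]
orientation: [0.209, 1.571, 2.824]
force: [-0.3, -1.8, -1.6]
finger_gap: 0.0172
t 12.7 pos [0.4609 0.0176 0.0735] xaxis [-0.  0. -1.] jaw 149.8 q7 1.39 F [-0.3 -1.8 -1.6] gap 0.0172
 shift cm [ -0.05 -11.28   2.56] roll -0.2
12.7 [0.4609 0.0176 0.0735] [0.209 1.571 2.824] [-0.3 -1.8 -1.6] 0.017204732579363224 [ 0.29  0.93 -0.75  2.04  1.11  0.65  1.39]
432 ((0.511420726776123, 0.10431993007659912), (0.11468222737312317, 0.11606378853321075), 60.399314880371094)
rim plane [0.00381931 0.00106148 0.07833957]
```

View pics/s3.png

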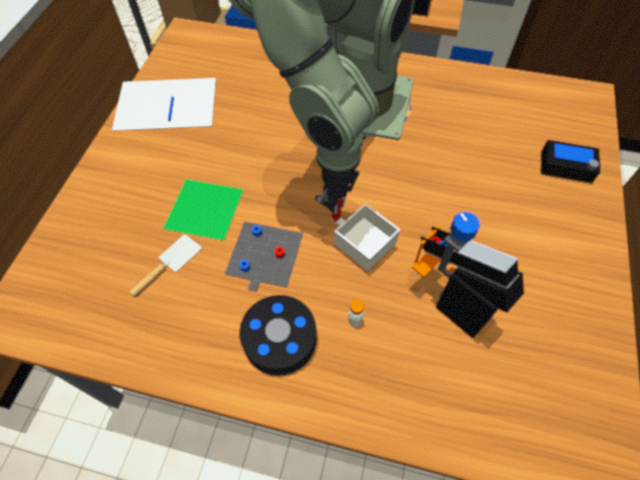

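The dish is level at yaw 60°, held well, with its rim at about 79 mm. Now under the chute.

```bash
python3 -m inch '[0,-1.9,0.4,0,0,-1.9,0.4,0,0,-1.9,0.4,0,0,-1.9,0.4,0,0,-1.9,0.4,0,0,-1.9,0.4,0,0,0,0,0,0,0,0,0]'
python3 -c "
from h import *
plan(.4955,.129,.094,150)
c=cap('scene');I=c['pixels'];cv2.imwrite('pics/c5.png',cv2.resize(I[180:330,330:530],None,fx=4,fy=4,interpolation=cv2.INTER_CUBIC)[:,:,::-1])"
```

```text
time: 13.55
eef_pos: [0.497, 0.1284, 0.0735]
orientation: [1.661, 1.57, -2.006]
force: [0.3, -1.6, -0.7]
finger_gap: 0.017
t 13.55 pos [0.497  0.1284 0.0735] xaxis [-0. -0. -1.] jaw 149.9 q7 1.35 F [ 0.3 -1.6 -0.7] gap 0.017
 shift cm [-2.05  0.02  0.16] roll -0.1
```

View pics/c5.png

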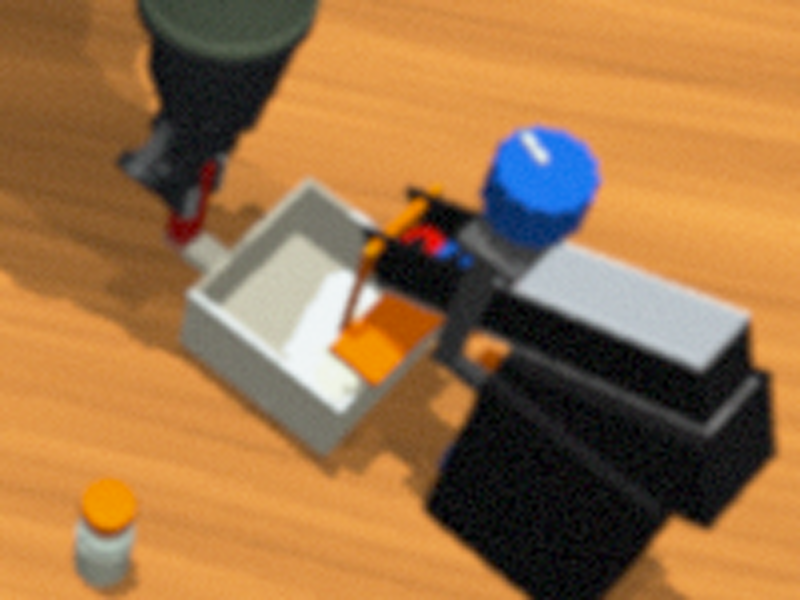

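The dish is under the bar with its far rim beneath it. I raise it so the rim comes to about 137 mm.

```bash
python3 -m inch '[-1,0,0.1,0,-1,0,0,0,-1,0,0,0,-1,0,0,0,-0.8,0,0,0,-0.8,0,0,0,0,0,0,0,0,0,0,0]'
python3 -m inch '[0,0,0,0,0,0,0,0,0,0,0,0,0,0,0,0,0,0,0,0,0,0,0,0,0,0,0,0,0,0,0,0]'
python3 -m inch '[0,0,0,0,0,0,0,0,0,0,0,0,0,0,0,0,0,0,0,0,0,0,0,0,0,0,0,0,0,0,0,0]'
python3 -c "
from h import *
plan(.4955,.129,.13,150)
c=cap('scene');I=c['pixels'];cv2.imwrite('pics/c6.png',cv2.resize(I[180:330,330:530],None,fx=4,fy=4,interpolation=cv2.INTER_CUBIC)[:,:,::-1])
P=cloud(c);hsv=cv2.cvtColor(I,cv2.COLOR_RGB2HSV);h,s=hsv[...,0],hsv[...,1];X,Y,Z=P[...,0],P[...,1],P[...,2]
m=(X>.5)&(X<.65)&(Y>.2)&(Y<.32)&(h>8)&(h<22)&(s>200)&(Z>.12)&(Z<.16);print('bar z',np.percentile(P[m][:,2],[5,50,95]))
m=(X>.45)&(X<.65)&(Y>.1)&(Y<.3)&(s<60)&(Z>.125)&(Z<.15);print('rim z',np.percentile(P[m][:,2],[5,50,95]))"
```

```text
time: 14.4
eef_pos: [0.4963, 0.1289, 0.1296]
orientation: [-1.882, 1.571, 0.736]
force: [0.7, 0.3, -4.2]
finger_gap: 0.0173
time: 15.2
eef_pos: [0.4963, 0.129, 0.1296]
orientation: [-0.442, 1.571, 2.177]
force: [-0.8, 0.7, -2.9]
finger_gap: 0.0173
time: 16.0
eef_pos: [0.4963, 0.1289, 0.1296]
orientation: [-0.802, 1.571, 1.817]
force: [-0.5, -0.0, -1.6]
finger_gap: 0.0171
t 16.0 pos [0.4963 0.1289 0.1296] xaxis [-0.  0. -1.] jaw 150.0 q7 1.45 F [-0.5 -0.  -1.6] gap 0.0171
 shift cm [-0.04  0.03  0.07] roll 0.0
bar z [0.13321972 0.1415049  0.1445266 ]
rim z [0.12610605 0.13395685 0.13909155]
```

View pics/c6.png

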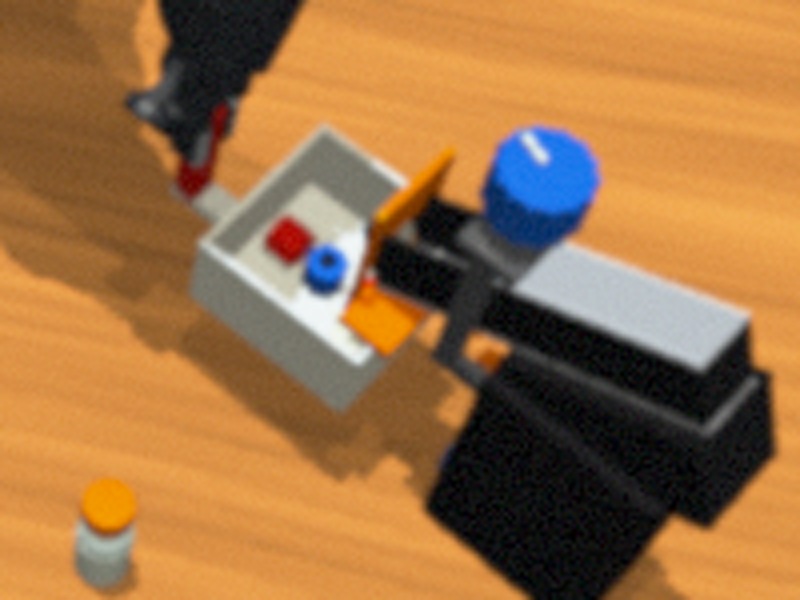

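A red and a blue knob lie in the dish and a further red one shows behind the gate leg at (368,285). I hold a little longer, then lower and back out.

```bash
python3 -m inch '[-0.1,0,0,0,0,0,0,0,0,0,0,0,0,0,0,0,0,0,0,0,0,0,0,0,0,0,0,0,0,0,0,0]'
python3 -m inch '[0.5,0,0,0,1,0,0,0,1,0,0,0,1,0,0,0,1,0,0,0,1,0,0,0,0.2,0,0,0,0,0,0,0]'
python3 -m inch '[0,2,0,0,0,2,0,0,0,2,0,0,0,2,0,0,0,2,0,0,0,2,0,0,0,0,0,0,0,0,0,0]'
python3 -c "
from h import *
plan(.414,-.281,.12,60)
c=cap('scene');I=c['pixels'];cv2.imwrite('pics/c7.png',cv2.resize(I[180:330,310:510],None,fx=4,fy=4,interpolation=cv2.INTER_CUBIC)[:,:,::-1])"
```

```text
time: 16.85
eef_pos: [0.4963, 0.1289, 0.1306]
orientation: [-1.076, 1.571, 1.542]
force: [-0.9, 0.7, -2.6]
finger_gap: 0.0173
time: 17.65
eef_pos: [0.4962, 0.129, 0.0734]
orientation: [0.408, 1.57, 3.026]
force: [0.2, 0.5, -2.4]
finger_gap: 0.0171
time: 18.45
eef_pos: [0.4368, 0.0251, 0.074]
orientation: [-2.308, 1.57, 0.31]
force: [0.3, -0.5, -1.4]
finger_gap: 0.0171
t 18.45 pos [0.4368 0.0251 0.074 ] xaxis [ 0.001  0.    -1.   ] jaw 150.0 q7 1.28 F [ 0.3 -0.5 -1.4] gap 0.0171
 shift cm [ -4.61  27.64 -13.34] roll 90.0
```

View pics/c7.png

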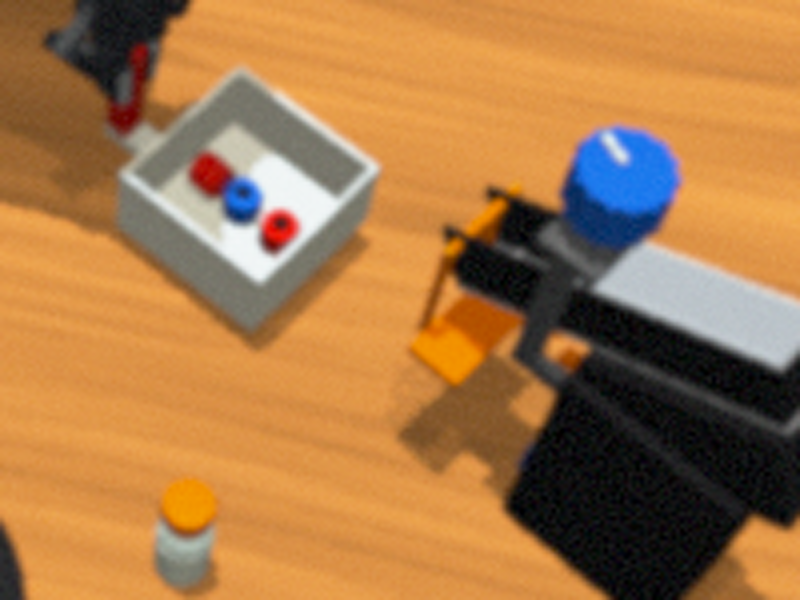

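All three feeder knobs are in the dish and the chute is empty. Lift, turn, and carry to the mat.

```bash
python3 -m inch '[-2,0,0,0,-2,0,0,0,-2,0,0,5,0,0,0,7,0,0,0,7,0,0,0,7,0,0,0,7,0,0,0,7]'
python3 -m inch '[0,0,0,7,0,0,0,7,0,0,0,7,0,0,0,7,0,0,0,7,0,0,0,7,0,0,0,8,0,0,0,0]'
python3 -c "
from h import *
plan(.4105,-.2875,.12,60)"
```

```text
time: 19.3
eef_pos: [0.4367, 0.0259, 0.1338]
orientation: [-0.961, 1.57, 0.955]
force: [-0.2, 0.2, -1.6]
finger_gap: 0.0175
time: 20.1
eef_pos: [0.4367, 0.026, 0.1338]
orientation: [-0.402, 1.57, 0.644]
force: [0.4, 0.3, -2.4]
finger_gap: 0.0171
t 20.1 pos [0.4367 0.026  0.1338] xaxis [ 0.001  0.    -1.   ] jaw 59.9 q7 0.28 F [ 0.4  0.3 -2.4] gap 0.0171
 shift cm [  1.36 -13.44 -28.44] roll -0.1
```

```bash
python3 -m inch '[0,-1,-2,0,0,-1.4,-3,0,0,-1.4,-3,0,0,-1.4,-3,0,0,-1.4,-3,0,0,-1.4,-3,0,0,-1.4,-3,0,0,-1.4,-3,0]'
python3 -m inch '[0,-1.3,-2.5,0,0,-1.3,-2,0,0,0,0,0,0,0,0,0]'
python3 -c "
from h import *
plan(.4105,-.2875,.06,60)"
```

```text
time: 20.9
eef_pos: [0.4151, -0.2293, 0.1337]
orientation: [-0.678, 1.57, 0.375]
force: [0.7, 0.7, -1.5]
finger_gap: 0.0174
time: 21.3
eef_pos: [0.4151, -0.2799, 0.1335]
orientation: [0.059, 1.57, 1.109]
force: [0.2, 0.6, -1.8]
finger_gap: 0.0177
t 21.3 pos [ 0.4151 -0.2799  0.1335] xaxis [ 0.     0.001 -1.   ] jaw 60.2 q7 0.94 F [ 0.2  0.6 -1.8] gap 0.0177
 shift cm [ 7.35  0.02 -0.9 ] roll 0.2
```

```bash
python3 -m inch '[2,0,-0.9,0,2,0,0,0,1.5,0,0,0,1,0,0,0,0.7,0,0,0,0.2,0,0,0,0.2,0,0,0,0,0,0,0]'
python3 -m inch '[0,0,0,0,0,0,0,0,0,0,0,0,0,0,0,0,0,0,0,0,0,0,0,0]' 0
python3 -c "
from h import *
plan(.587,-.097,.2,60)"
```

```text
time: 22.1
eef_pos: [0.4106, -0.288, 0.0578]
orientation: [-1.342, 1.57, -0.294]
force: [0.0, -0.8, -1.5]
finger_gap: 0.0171
time: 22.7
eef_pos: [0.4104, -0.288, 0.0576]
orientation: [0.923, 1.571, 1.971]
force: [0.3, -0.4, 0.7]
finger_gap: 0.0854
t 22.7 pos [ 0.4104 -0.288   0.0576] xaxis [-0.  0. -1.] jaw 60.0 q7 0.85 F [ 0.3 -0.4  0.7] gap 0.0854
 shift cm [-14.24  -5.75  25.36] roll 0.0
```

```bash
python3 -m inch '[-4,0,0,0,-4,0,0,0,-4,0,0,0,-2.2,0,0,0,0,-1,4,0,0,-1,4,0,0,0,0,0,0,0,0,0]'
python3 - <<'E'
from h import *
c=cap('scene','s8.png');P=cloud(c);I=c['pixels'];hsv=cv2.cvtColor(I,cv2.COLOR_RGB2HSV);h,s,v=[hsv[...,i].astype(int) for i in range(3)]
X,Y,Z=P[...,0],P[...,1],P[...,2]
m=(X>.38)&(X<.62)&(Y>-.45)&(Y<-.22)&(Z>.056)&(Z<.072)&(s<60);print('rim',m.sum(),cv2.minAreaRect(P[m][:,:2].astype('float32')))
m=(h>45)&(h<75)&(s>120)&(abs(Z)<.02)
print('mat',cv2.minAreaRect(P[m][:,:2].astype('float32')))
on=(X>.4)&(X<.75)&(Y<-.05)&(Y>-.45)&(Z<.06)&(X<.7)
for nm,m in(('blue',(h>100)&(h<125)&(s>130)),('red',((h<4)|(h>175))&(s>170))):
    k,L,S,C=cv2.connectedComponentsWithStats((m&on).astype('uint8'))
    for i in range(1,k):
        if S[i,4]>20:
            Q=P[L==i];T=Q[Q[:,2]>np.percentile(Q[:,2],90)-.006];print(nm,S[i,4],C[i].round(),'top centre',((T.max(0)+T.min(0))/2).round(3))
plan(.59,-.097,.2)
E
```

```text
time: 23.5
eef_pos: [0.4679, -0.2281, 0.1995]
orientation: [1.817, 1.57, 2.866]
force: [-0.5, -0.6, -0.7]
finger_gap: 0.0858
rim 414 ((0.49876800179481506, -0.33644288778305054), (0.11652766913175583, 0.11377722024917603), 60.3553352355957)
mat ((0.17939862608909607, 0.029368221759796143), (0.8737725615501404, 1.1967754364013672), 47.49106216430664)
blue 54 [204. 204.] top centre [ 0.5   -0.328  0.03 ]
blue 65 [239. 212.] top centre [ 0.498 -0.237  0.024]
blue 101 [244. 265.] top centre [ 0.646 -0.171  0.027]
red 44 [231. 181.] top centre [ 0.42  -0.284  0.054]
red 44 [207. 194.] top centre [ 0.469 -0.335  0.032]
red 41 [194. 211.] top centre [ 0.529 -0.346  0.03 ]
red 77 [279. 252.] top centre [ 0.588 -0.098  0.026]
t 23.55 pos [ 0.4674 -0.2289  0.1994] xaxis [-0.001 -0.    -1.   ] jaw 60.0 q7 0.92 F [ 0.3 -0.2 -0.4] gap 0.0854
 shift cm [-0.07 -4.03 17.56]
```

View pics/s8.png

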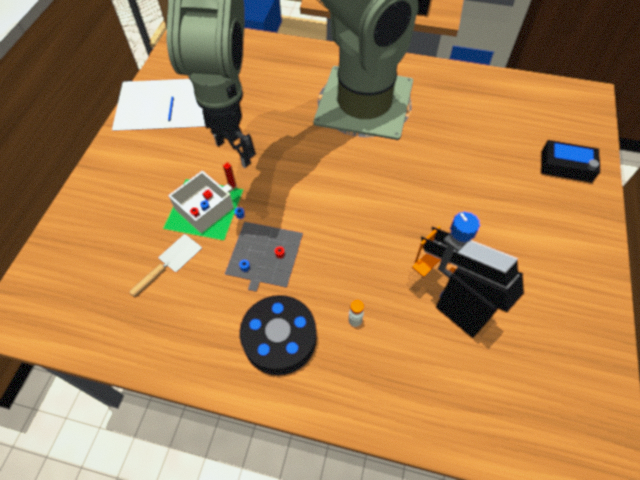

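One blue plate knob has been knocked to about (0.498, −0.237), at pixel (239,212) between plate and mat. The dish is centred on the mat with its three knobs inside. Now the red plate knob.

```bash
python3 -m inch '[0,-1,4.3,0,0,-1,4.3,0,0,-1,4.3,0,0,-1,4.3,0,0,0,0,7,0,0,0,8,0,0,0,8,0,0,0,8]' 100
python3 -m inch '[0,0,0,8,0,0,0,8,0,0,0,8,0,0,0,8,0,0,0,8,0,0,0,8,0,0,0,8,0,0,0,3]'
python3 -c "
from h import *
plan(.588,-.098,.01,-30)"
```

```text
time: 24.35
eef_pos: [0.5879, -0.101, 0.1995]
orientation: [-3.092, 1.57, -2.593]
force: [-0.4, 0.2, 0.4]
finger_gap: 0.0519
time: 25.15
eef_pos: [0.5879, -0.1009, 0.1996]
orientation: [-1.95, 1.57, -2.48]
force: [-0.3, -0.5, 0.6]
finger_gap: 0.052
t 25.15 pos [ 0.5879 -0.1009  0.1996] xaxis [-0. -0. -1.] jaw -30.4 q7 -0.53 F [-0.3 -0.5  0.6] gap 0.052
 shift cm [18.96  0.27 -0.13] roll -0.4
```

```bash
python3 -m inch '[4,0.3,-0.1,0,4,0,0,0,4,0,0,0,4,0,0,0,2,0,0,0,0.9,0,0,0,0,0,0,0,0,0,0,0]'
python3 -m inch '[0,0,0,0,0,0,0,0,0,0,0,0,0,0,0,0,0,0,0,0,0,0,0,0,0,0,0,0,0,0,0,0]' 255
python3 -m inch '[-3,0,0,0,-4,0,0,0,-4,0,0,0,0,0,0,0]'
python3 -c "
from h import *
u=np.array([np.cos(np.radians(-30)),np.sin(np.radians(-30))]);v=np.array([-u[1],u[0]]);D=np.array([.499,-.3365])
print(D+.032*v,D-.032*v)
plan(*(D+.032*v),.055,-30)"
```

```text
time: 25.95
eef_pos: [0.5894, -0.0971, 0.0117]
orientation: [0.428, 1.57, -0.096]
force: [0.4, 0.2, 1.2]
finger_gap: 0.0519
time: 26.75
eef_pos: [0.5895, -0.0967, 0.0118]
orientation: [0.35, 1.569, -0.173]
force: [-2.8, 0.2, 12.1]
finger_gap: 0.0214
time: 27.15
eef_pos: [0.591, -0.0969, 0.1259]
orientation: [0.411, 1.563, -0.113]
force: [0.3, 0.6, -1.4]
finger_gap: 0.0218
[ 0.515      -0.30878719] [ 0.483      -0.36421281]
t 27.15 pos [ 0.591  -0.0969  0.1259] xaxis [ 0.007 -0.001 -1.   ] jaw -30.0 q7 -0.55 F [ 0.3  0.6 -1.4] gap 0.0218
 shift cm [  7.05 -22.17   3.96] roll 0.0
```

```bash
python3 -m inch '[0,-3,0.6,0,0,-4,0.7,0,0,-4,0.7,0,0,-4,0.7,0,0,-4,0.7,0,0,-3.2,0.6,0,0,0,0,0,0,0,0,0]'
python3 -c "
from h import *
plan(.515,-.309,.055,-30)"
```

```text
time: 27.95
eef_pos: [0.5126, -0.309, 0.1207]
orientation: [1.217, 1.57, 0.692]
force: [-0.5, 0.2, 0.9]
finger_gap: 0.0213
t 27.95 pos [ 0.5126 -0.309   0.1207] xaxis [ 0.  0. -1.] jaw -30.0 q7 -0.22 F [-0.5  0.2  0.9] gap 0.0213
 shift cm [6.57 0.12 0.21] roll -0.0
```

Gap still shows the knob held. Lower and release with a small opening.

```bash
python3 -m inch '[2,0.1,0.2,0,2,0,0,0,1.5,0,0,0,1,0,0,0,0,0,0,0,0,0,0,0]'
python3 -m inch '[0,0,0,0,0,0,0,0,0,0,0,0,0,0,0,0]' 150
python3 -m inch '[-3,0,0,0,-3,0,0,0,-3,0,0,0,0,0,0,0]'
python3 -c "
from h import *
plan(.646,-.171,.01,-30)"
```

```text
time: 28.55
eef_pos: [0.5153, -0.3089, 0.0561]
orientation: [0.34, 1.57, -0.183]
force: [0.2, -0.6, -0.0]
finger_gap: 0.0214
time: 28.95
eef_pos: [0.515, -0.309, 0.0558]
orientation: [0.247, 1.571, -0.277]
force: [0.7, 1.0, 1.6]
finger_gap: 0.0352
time: 29.35
eef_pos: [0.5162, -0.3097, 0.1492]
orientation: [0.044, 1.566, -0.48]
force: [0.0, -0.0, -0.9]
finger_gap: 0.0353
t 29.35 pos [ 0.5162 -0.3097  0.1492] xaxis [ 0.005 -0.002 -1.   ] jaw -30.0 q7 -0.21 F [ 0.  -0.  -0.9] gap 0.0353
 shift cm [13.95 18.5   4.23] roll 0.0
```

```bash
python3 -m inch '[0,3,0.7,0,0,4,0.9,0,0,4,0.9,0,0,4,0.9,0,0,3.3,0.7,0,0,0,0,0,0,0,0,0]' 100
python3 -c "
from h import *
plan(.645,-.172,.0115,-30)"
```

```text
time: 30.05
eef_pos: [0.6418, -0.1706, 0.1448]
orientation: [-2.557, 1.57, -3.08]
force: [-0.3, -0.3, -0.3]
finger_gap: 0.052
t 30.05 pos [ 0.6418 -0.1706  0.1448] xaxis [-0.001 -0.    -1.   ] jaw -29.9 q7 -0.43 F [-0.3 -0.3 -0.3] gap 0.052
 shift cm [13.33  0.05  0.36] roll 0.1
```

```bash
python3 -m inch '[4,0,0.3,0,4,0,0,0,3,0,0,0,1.5,0,0,0,0.8,0,0,0,0,0,0,0,0,0,0,0]'
python3 -m inch '[0,0,0,0,0,0,0,0,0,0,0,0,0,0,0,0,0,0,0,0,0,0,0,0,0,0,0,0,0,0,0,0]' 255
python3 -m inch '[-3,0,0,0,-4,0,0,0,-4,0,0,0,0,0,0,0]'
python3 -c "
from h import *
plan(.483,-.364,.055,-30)"
```

```text
time: 30.75
eef_pos: [0.6451, -0.1729, 0.014]
orientation: [0.306, 1.569, -0.217]
force: [-0.3, -0.4, 0.5]
finger_gap: 0.0519
time: 31.55
eef_pos: [0.645, -0.1726, 0.0138]
orientation: [0.284, 1.569, -0.24]
force: [-2.1, -0.4, 10.0]
finger_gap: 0.0216
time: 31.95
eef_pos: [0.6467, -0.173, 0.1283]
orientation: [0.313, 1.563, -0.21]
force: [0.5, -0.4, -0.3]
finger_gap: 0.0208
t 31.95 pos [ 0.6467 -0.173   0.1283] xaxis [ 0.008 -0.002 -1.   ] jaw -30.0 q7 -0.43 F [ 0.5 -0.4 -0.3] gap 0.0208
 shift cm [  7.23 -24.74  -4.68] roll -0.0
```

```bash
python3 -m inch '[0,-3,-0.6,0,0,-4,-0.8,0,0,-4,-0.8,0,0,-4,-0.8,0,0,-4,-0.8,0,0,-4,-0.7,0,0,-1.7,-0.2,0,0,0,0,0]'
python3 -c "
from h import *
plan(.483,-.364,.055,-30)"
```

```text
time: 32.75
eef_pos: [0.4784, -0.3655, 0.1227]
orientation: [-1.56, 1.569, -2.087]
force: [0.6, 0.5, 0.2]
finger_gap: 0.021
t 32.75 pos [ 0.4784 -0.3655  0.1227] xaxis [-0.001 -0.001 -1.   ] jaw -30.2 q7 -0.13 F [0.6 0.5 0.2] gap 0.021
 shift cm [6.77 0.37 0.32] roll -0.2
```

```bash
python3 -m inch '[2,0.4,0.4,0,2,0,0,0,1.5,0,0,0,1,0,0,0,0,0,0,0,0,0,0,0]'
python3 -m inch '[0,0,0,0,0,0,0,0,0,0,0,0,0,0,0,0]' 150
python3 -m inch '[-3,0,0,0,-3,0,0,0,-3,0,0,0,0,0,0,0,0,0,0,0]'
python3 - <<'E'
from h import *
plan(.498,-.237,.012,-30)
c=cap('scene');P=cloud(c);I=c['pixels'];hsv=cv2.cvtColor(I,cv2.COLOR_RGB2HSV);h,s,v=[hsv[...,i].astype(int) for i in range(3)]
X,Y,Z=P[...,0],P[...,1],P[...,2]
on=(X>.4)&(X<.7)&(Y<-.05)&(Y>-.45)&(Z<.06)
for nm,m in(('blue',(h>100)&(h<125)&(s>130)),('red',((h<4)|(h>175))&(s>170))):
    k,L,S,C=cv2.connectedComponentsWithStats((m&on).astype('uint8'))
    for i in range(1,k):
        if S[i,4]>12:
            Q=P[L==i];T=Q[Q[:,2]>np.percentile(Q[:,2],90)-.006];print(nm,S[i,4],C[i].round(),((T.max(0)+T.min(0))/2).round(3))
cv2.imwrite('pics/c9.png',cv2.resize(I[140:290,150:310],None,fx=4,fy=4,interpolation=cv2.INTER_CUBIC)[:,:,::-1])
E
```

```text
time: 33.35
eef_pos: [0.4861, -0.3615, 0.0581]
orientation: [0.248, 1.57, -0.276]
force: [0.4, -0.1, 0.2]
finger_gap: 0.0213
time: 33.75
eef_pos: [0.4859, -0.3615, 0.0578]
orientation: [0.262, 1.571, -0.261]
force: [-0.7, 0.0, -0.4]
finger_gap: 0.0347
time: 34.25
eef_pos: [0.4858, -0.3616, 0.1478]
orientation: [-0.119, 1.57, -0.642]
force: [0.6, 0.5, -0.0]
finger_gap: 0.0351
t 34.25 pos [ 0.4858 -0.3616  0.1478] xaxis [ 0. -0. -1.] jaw -30.0 q7 -0.12 F [ 0.6  0.5 -0. ] gap 0.0351
 shift cm [13.58 11.4  -5.18] roll 0.0
blue 105 [199. 202.] [ 0.496 -0.346  0.03 ]
blue 66 [239. 212.] [ 0.497 -0.235  0.024]
red 50 [231. 181.] [ 0.418 -0.284  0.055]
red 45 [207. 194.] [ 0.469 -0.334  0.031]
red 42 [195. 211.] [ 0.527 -0.346  0.03 ]
```

View pics/c9.png

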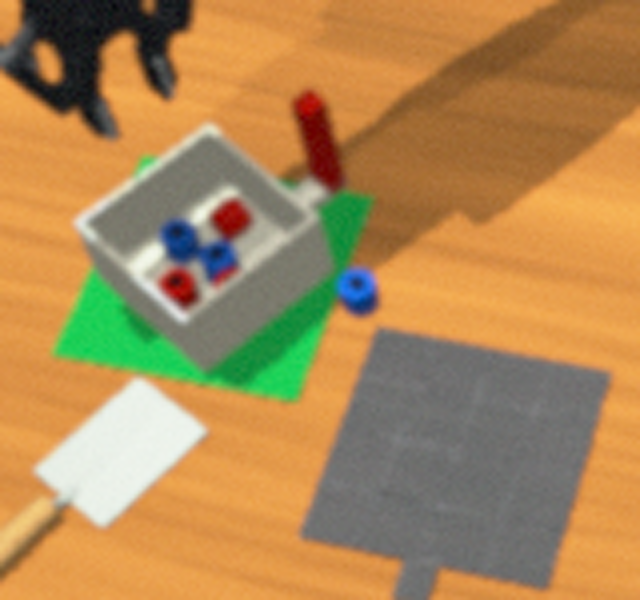

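Five knobs are in the dish. The last blue one stands upright beside the mat at (357,291 in the crop), so I go for it.

```bash
python3 -m inch '[0,3,-1,0,0,3,-1.4,0,0,3,-1.4,0,0,2.5,-1.4,0,0,0,0,0,0,0,0,0]' 100
python3 -m inch '[4,0,0,0,4,0,0,0,3,0,0,0,1.5,0,0,0,0,0,0,0,0,0,0,0]'
python3 -c "
from h import *
plan(.4975,-.236,.011,-30)"
```

```text
time: 34.9
eef_pos: [0.498, -0.2358, 0.1469]
orientation: [-2.794, 1.57, 2.966]
force: [-0.4, -0.1, -0.5]
finger_gap: 0.0522
time: 35.5
eef_pos: [0.4985, -0.2364, 0.0234]
orientation: [0.02, 1.57, -0.504]
force: [-0.7, -0.4, 0.6]
finger_gap: 0.0518
t 35.5 pos [ 0.4985 -0.2364  0.0234] xaxis [ 0.001 -0.    -1.   ] jaw -30.0 q7 -0.38 F [-0.7 -0.4  0.6] gap 0.0518
 shift cm [ 1.24 -0.01 -0.11] roll -0.0
```

```bash
python3 -m inch '[0.6,0,-0.1,0,0.5,0,0,0,0,0,0,0]'
python3 -m inch '[0,0,0,0,0,0,0,0,0,0,0,0,0,0,0,0,0,0,0,0,0,0,0,0,0,0,0,0,0,0,0,0]' 255
python3 -m inch '[-3,0,0,0,-4,0,0,0,-4,0,0,0,0,0,0,0]'
python3 -c "
from h import *
plan(.502,-.371,.066,-30)"
```

```text
time: 35.8
eef_pos: [0.4973, -0.2354, 0.0114]
orientation: [3.047, 1.571, 2.523]
force: [-0.6, -0.0, -0.4]
finger_gap: 0.0518
time: 36.6
eef_pos: [0.4975, -0.2354, 0.0121]
orientation: [0.156, 1.57, -0.367]
force: [-0.9, 0.8, 8.1]
finger_gap: 0.0212
time: 37.0
eef_pos: [0.499, -0.2361, 0.1262]
orientation: [0.14, 1.564, -0.383]
force: [-0.3, 0.7, -1.0]
finger_gap: 0.0209
t 37.0 pos [ 0.499  -0.2361  0.1262] xaxis [ 0.006 -0.002 -1.   ] jaw -30.0 q7 -0.34 F [-0.3  0.7 -1. ] gap 0.0209
 shift cm [  6.05 -11.54   6.96] roll 0.0
```

```bash
python3 -m inch '[0,-3,1.8,0,0,-3,1.8,0,0,-3,1.8,0,0,-2.6,1.5,0,0,0,0,0,1.5,0,0,0,2,0,0,0,2,0,0,0]'
python3 -m inch '[0,0,0,0,0,0,0,0]'
python3 -c "
from h import *
plan(.502,-.371,.066,-30)"
```

```text
time: 37.8
eef_pos: [0.4992, -0.3699, 0.0658]
orientation: [1.917, 1.571, 1.394]
force: [0.8, -0.1, -0.4]
finger_gap: 0.0208
time: 38.0
eef_pos: [0.4993, -0.37, 0.0669]
orientation: [2.553, 1.57, 2.03]
force: [0.2, -0.1, 0.7]
finger_gap: 0.0208
t 38.0 pos [ 0.4993 -0.37    0.0669] xaxis [-0.  0. -1.] jaw -30.0 q7 -0.15 F [ 0.2 -0.1  0.7] gap 0.0208
 shift cm [0.09 0.05 0.28] roll 0.0
```

```bash
python3 -m inch '[0,0,0.2,0,0,0,0,0,0,0,0,0,0,0,0,0,0,0,0,0]' 140
python3 -m inch '[-3,0,0,0,-4,0,0,0,-4,0,0,0,-4,0,0,0,-4,0,0,0,-4,0,0,0,-4,0,0,0,0,0,0,0]'
python3 -c "
from h import *
plan(.5,-.1,.36,70)
c=cap('scene');I=c['pixels'];cv2.imwrite('pics/c10.png',cv2.resize(I[140:290,150:310],None,fx=4,fy=4,interpolation=cv2.INTER_CUBIC)[:,:,::-1])"
```

```text
time: 38.5
eef_pos: [0.5009, -0.3713, 0.0667]
orientation: [0.616, 1.571, 0.093]
force: [1.1, 0.1, 0.1]
finger_gap: 0.0386
time: 39.3
eef_pos: [0.5019, -0.3718, 0.3416]
orientation: [-0.027, 1.564, -0.551]
force: [0.7, 0.1, -0.5]
finger_gap: 0.0384
t 39.3 pos [ 0.5019 -0.3718  0.3416] xaxis [ 0.006 -0.004 -1.   ] jaw -30.0 q7 -0.06 F [ 0.7  0.1 -0.5] gap 0.0384
 shift cm [ -1.95  23.45 -13.74] roll 80.0
```

View pics/c10.png

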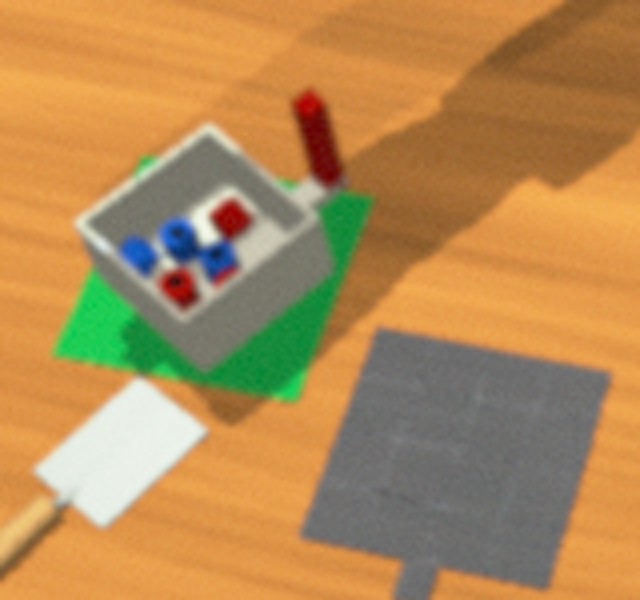

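All six knobs are in the dish. Back to the cap to screw it shut.

```bash
python3 -m inch '[-1,3,-1.5,0,-1,4,-2,0,0,4,-2,0,0,4,-2,0,0,4,-2,0,0,4,-2,0,0,4,-2,0,0,4,-2,0]' 0
python3 -m inch '[0,4,-2,0,0,4,-2,0,0,4,-2,0,0,4,-2,0,0,4,-2,0,0,4,-2,0,0,2,-2,0,0,0,0,0]'
python3 -m inch '[0,0,0,-8,0,0,0,-8,0,0,0,-8,0,0,0,-8,0,0,0,-8,0,0,0,-8,0,0,0,-8,0,0,0,-8]'
python3 -m inch '[0,0,0,-8,0,0,0,-8,0,0,0,-8,0,0,0,-8,0,0,0,-4,0,0,0,0]'
python3 -c "
from h import *
plan(.59,.2935,.265)"
```

```text
time: 40.15
eef_pos: [0.5211, -0.0237, 0.356]
orientation: [-2.664, 1.57, 3.096]
force: [0.8, -1.3, 1.0]
finger_gap: 0.0853
time: 40.95
eef_pos: [0.5284, 0.2737, 0.3552]
orientation: [-2.905, 1.568, 2.86]
force: [-0.2, -1.1, 0.8]
finger_gap: 0.0852
time: 41.75
eef_pos: [0.5303, 0.2689, 0.356]
orientation: [-2.875, 1.57, -2.276]
force: [-1.3, -0.2, -0.3]
finger_gap: 0.0854
time: 42.35
eef_pos: [0.5304, 0.269, 0.356]
orientation: [2.557, 1.57, -2.504]
force: [1.0, 0.2, -0.3]
finger_gap: 0.0855
t 42.35 pos [0.5304 0.269  0.356 ] xaxis [-0.001 -0.001 -1.   ] jaw 70.1 q7 0.36 F [ 1.   0.2 -0.3] gap 0.0855
 shift cm [ 9.09 -4.77  4.35]
```

```bash
python3 -m inch '[0,-2.4,2.2,0,0,-2.4,2.2,0,0,0,0,0,2.5,0,0,0,2.5,0,0,0,2.5,0,0,0,1.6,0,0,0,0,0,0,0]'
python3 -m inch '[0,0,0,0,0,0,0,0,0,0,0,0,0,0,0,0,0,0,0,0,0,0,0,0,0,0,0,0,0,0,0,0]' 255
python3 -c "
from h import *
plan(.59,.2935,.265)"
```

```text
time: 43.15
eef_pos: [0.5897, 0.2937, 0.2637]
orientation: [2.565, 1.567, -2.497]
force: [0.6, -0.7, 0.1]
finger_gap: 0.0855
time: 43.95
eef_pos: [0.5902, 0.2939, 0.267]
orientation: [-2.43, 1.569, -1.208]
force: [-7.5, -8.1, 12.3]
finger_gap: 0.0467
t 43.95 pos [0.5902 0.2939 0.267 ] xaxis [ 0.    -0.001 -1.   ] jaw 70.0 q7 0.37 F [-7.5 -8.1 12.3] gap 0.0467
 shift cm [ 0.2   0.01 -0.05]
```

Gripped. Turning clockwise (positive roll) by about 165°.

```bash
python3 -m inch '[-0.15,0,0,0,0,0,0,8,0,0,0,8,0,0,0,8,0,0,0,8,0,0,0,8,0,0,0,8,0,0,0,8]'
python3 -m inch '[0,0,0,8,0,0,0,8,0,0,0,8,0,0,0,8,0,0,0,8,0,0,0,8,0,0,0,8,0,0,0,0]'
python3 -c "
from h import *
plan(.59,.2935,.265);print(r.state()['ft_torque'])"
python3 -m inch '[0,0,0,8,0,0,0,8,0,0,0,8,0,0,0,8,0,0,0,8,0,0,0,8,0,0,0,5,0,0,0,0]'
python3 -c "
from h import *
plan(.59,.2935,.265);print(r.state()['ft_torque'])"
```

```text
time: 44.75
eef_pos: [0.5899, 0.2935, 0.2671]
orientation: [-2.383, 1.568, -2.145]
force: [-7.5, -9.0, -2.8]
finger_gap: 0.0466
time: 45.55
eef_pos: [0.5893, 0.2936, 0.2671]
orientation: [-1.578, 1.567, -2.317]
force: [-9.3, -9.0, -0.8]
finger_gap: 0.0466
t 45.55 pos [0.5893 0.2936 0.2671] xaxis [-0.003 -0.003 -1.   ] jaw -42.3 q7 -1.35 F [-9.3 -9.  -0.8] gap 0.0466
 shift cm [0.21 0.04 0.06] 
[-2.00394858  1.89914203 -0.06506954]
time: 46.35
eef_pos: [0.5907, 0.2939, 0.2674]
orientation: [0.632, 1.569, -1.03]
force: [2.5, -5.7, -5.0]
finger_gap: 0.0465
t 46.35 pos [0.5907 0.2939 0.2674] xaxis [ 0.001 -0.001 -1.   ] jaw -95.2 q7 -2.15 F [ 2.5 -5.7 -5. ] gap 0.0465
 shift cm [ 0.24 -0.07  0.05] 
[-1.10682229 -0.66748161 -0.04080871]
```

Release, lift clear, and look.

```bash
python3 -m inch '[0,0,0,0,0,0,0,0,0,0,0,0,0,0,0,0,-3,0,0,0,-4,0,0,0,-4,0,0,0,0,0,0,0]' 0
python3 -c "
from h import *
plan(.59,.2935,.265)
c=cap('scene');mark(c)
I=c['pixels'];cv2.imwrite('pics/c11.png',cv2.resize(I[190:350,370:550],None,fx=4,fy=3.75,interpolation=cv2.INTER_CUBIC)[:,:,::-1])"
```

```text
time: 47.15
eef_pos: [0.5912, 0.2951, 0.3821]
orientation: [2.168, 1.563, 0.51]
force: [0.6, 0.4, -0.5]
finger_gap: 0.0854
t 47.15 pos [0.5912 0.2951 0.3821] xaxis [ 0.006  0.004 -1.   ] jaw -95.0 q7 -2.15 F [ 0.6  0.4 -0.5] gap 0.0854
 shift cm [11.71 -0.18  0.22] 
centre [0.58994532 0.29314384] mark n 78 [-0.00353586  0.00920886] angle 111.00491756623602
[[-0.022, -0.013], [-0.019, -0.01], [-0.022, -0.008], [-0.021, -0.007], [-0.023, -0.004], [-0.022, -0.003], [-0.022, -0.001], [-0.017, -0.016], [-0.02, 0.001], [-0.022, 0.003], [-0.023, 0.005], [-0.022, 0.006], [-0.012, -0.017], [-0.02, 0.009], [-0.022, 0.011], [-0.013, -0.022], [-0.013, -0.02], [-0.018, 0.01], [-0.019, 0.012], [-0.011, -0.022], [-0.017, 0.015], [-0.019, 0.017], [-0.016, 0.017], [-0.015, 0.019], [-0.002, -0.025], [-0.013, 0.019], [-0.012, 0.021], [-0.001, -0.024], [-0.009, 0.021], [-0.011, 0.023]]
```

View pics/c11.png

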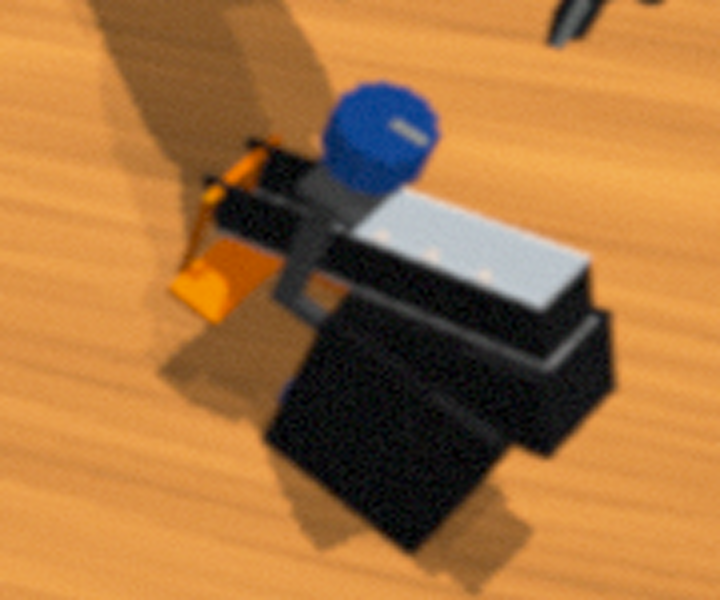

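The mark is back where it was at the start, the teeth show up through the roof, and no knobs are left. One numeric check of mark, dish, and bystanders, then hand in.

```bash
python3 - <<'E'
from h import *
c=cap('scene','end.png');d=np.load('scene0.npz')
for P,I in((d['P'],d['I']),(cloud(c),c['pixels'])):
    hsv=cv2.cvtColor(I,cv2.COLOR_RGB2HSV);h,s,v=[hsv[...,i].astype(int) for i in range(3)]
    X,Y,Z=P[...,0],P[...,1],P[...,2]
    m=(np.hypot(X-.590,Y-.2932)<.0185)&(abs(Z-.3)<.006)&(s<110);D=P[m].mean(0)[:2]-[.590,.2932]
    print('mark',m.sum(),np.degrees(np.arctan2(D[1],D[0])))
    m=(X>.38)&(X<.62)&(Y>-.45)&(Y<-.22)&(Z>.056)&(Z<.072)&(s<60)
    if m.sum()>50:print('rim',cv2.minAreaRect(P[m][:,:2].astype('float32')),np.median(P[m][:,2]))
    m=(X>.68)&(X<.75)&(Y>.08)&(Y<.16)&(Z>.08);print('glue',P[m].mean(0))
    m=(X>.68)&(X<.92)&(Y>-.16)&(Y<.08)&(Z>.045);print('spool',P[m].mean(0))
    m=(X>.55)&(X<.72)&(Y>-.45)&(Y<-.27)&(s<60)&(v>120)&(Z<.03);print('scraper',P[m].mean(0))
cv2.imwrite('pics/c12.png',cv2.resize(c['pixels'][140:290,150:310],None,fx=4,fy=4,interpolation=cv2.INTER_CUBIC)[:,:,::-1])
E
```

```text
mark 26 67.43958366408678
glue [0.71567357 0.12229959 0.0898863 ]
spool [ 0.80066134 -0.03489854  0.05675687]
scraper [ 0.64272249 -0.34676792  0.00378887]
mark 29 64.56130830035968
rim ((0.49869877099990845, -0.337444931268692), (0.11898599565029144, 0.11353078484535217), 61.17959976196289) 0.06217181159464786
glue [0.715618   0.12225236 0.08975204]
spool [ 0.8006821  -0.03495137  0.0567205 ]
scraper [ 0.63879945 -0.34580949  0.00415299]
```

View pics/c12.png

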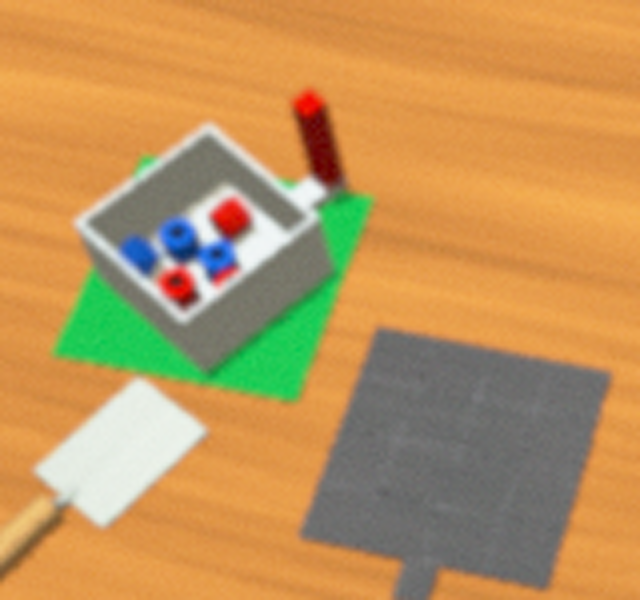

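All six knobs lie in the dish, it stands centred on the mat, and the cap mark is about 3° beyond its starting angle in the closing direction. The gripper is clear, so I hand in.

```bash
python3 -c "
from h import *
print(r.finish_job())"
```

```text
the job is handed in; nothing more can be done
None
```

The job is done and handed in at about 47 s of robot time; `finish_job` gives no verdict.

**What I did:** I unscrewed the cap to its stop and held the dish under the mouth by its post. I pushed the bar up with the far rim and held it for about 2.4 s; all three feeder knobs slid in. Then I stood the dish on the mat and added the three plate knobs. One blue knob had been knocked off the plate, so I picked it up from the table beside the mat. Last, I screwed the cap shut again.

**Last checks:**
- **Knobs:** all six show in the dish and the chute is empty. One red knob is mostly hidden behind the dish's wall, so only a sliver of it is seen.
- **Dish:** its middle is within about 2 mm of the mat's middle. Its rim is at about 62 mm, so it stands flat on the mat.
- **Cap:** its mark reads about 65°, against 67° at the start, so it is shut to within the measuring error.
- **Bystanders:** the glue jar and spool have not moved (under 1 mm). The scraper's reading shifted by 4 mm; nothing came near it, so I take that as measuring noise.
- **Robot:** the gripper is open and well clear above the cap.

No check failed. The gate was not read directly: the bar's underside came out at about 136 mm, which is a lift of about 36 mm.

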